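# Load a rotary part magazine through its gate and set it back to the datum ball

### The arm

A 6-joint arm with a two-finger parallel gripper is mounted at the origin on a cart in front of the work surface, level with it; the furniture and walls round the work are solid. World frame = base frame: x ahead of the robot, y to its left, z up, the work surface at z = 0. Lengths are in m, angles in rad, forces in N, time in s.
With the tool pointing down it reaches from about 0.35 to 0.925 m from the base axis. Payload 6.4 kg.
Tool frame: the origin (TCP) lies midway between the tips of the shut fingers; the grasp point (between the pads) lies 19 mm behind it; z points along the fingers, y is the direction in which the jaws open and shut (so a half turn about z gives the same grasp; the last joint's range is limited). The gripper opens to 85 mm and grips with 20 to 120 N. Pads are 22 mm wide; open, the fingers measure 114 mm over their backs; the gripper's body (76 mm by 85 mm) begins 54 mm behind the grasp point. The pads swing forward as they close: fully open they stand 13 mm farther back than shut.
Start: joints at [1.037, 0.245, 1.558, -0, 1.339, -0.174], TCP at [0.229, 0.608, 0.231] pointing down, gripper open.
Joint ranges: [-3.13, 3.13], [-1.02, 2.26], [0.13, 2.54], [-0.95, 4.09], [0.21, 2.88], [-2.74, 2.74]. Speed limits (rad/s): [2.57, 2.57, 3.14, 3.14, 3.14, 3.14].

### API

Orientations are given as a 3x3 rotation matrix whose columns are the frame's x, y, z axes.
In Python, from cell import bot gives the robot as it stands. The module is installed in compiled form; this text tells all that it offers.
- The arm moves only by the shell command python3 -m jog 'ROWS'. ROWS is JSON, a list that holds one entry, the list of rows, each a list of 7 numbers: the turn, a rotation vector about the world's x, y, z as a fraction of full scale, then the shift along the world's x, y, z as a fraction of full scale, then the closure, from -1 (fully open) to 1 (shut). A call has exactly 10 rows; each row is the pose to reach, as a shift and turn from the pose commanded when the call began; what a row does not reach only later rows make up. Full scale, the value 1, is 1000 mm for a shift and 120 degrees for a turn. A row lasts 1/12 s, in which the tool goes at most 41.7 mm and 7.16 degrees, less where a joint would pass 70% of its speed; a pose out of reach is approached as far as the arm can. A call with a number of a shift or a turn outside -1 to 1 is refused whole. A call with a gripper value outside its range is refused whole. The fingers move at their own pace and stop on an object; the grip force is fixed at half the most. Time passes only in rows, so rows that repeat a pose let the fingers close, or fill a call up. It gives the time, the measured TCP pose, the force and the opening at its end, in the units of the state.
- bot.observe(): the state, without advancing time (a new reading comes with each control period).
- bot.camera(name): name is "scene" or "top"; returns a dict with "color" (384x512x3 uint8, red, green, blue), "intrinsics" (3x3 intrinsics, pixels), "k1" (the pictures are not rectified: a ray, as slopes to the right and down, at radius r is drawn at 1 + k1 r^2 times it, then the intrinsics apply), "T" (4x4, takes a point from camera to world coordinates). Camera axes: x right, y up, looking along -z (the intrinsics and any distortion apply to the point x, -y, -z); pixel columns grow to the right and rows downward; lengths in m; the calibration is good to about 2 mm. A picture is of the moment at which its call begins. There is no depth.
- bot.finish_job(): hands the job in, once; it reports no verdict.
The state is a dict: "time_s": time; "qpos": joint angles; "joint_velocities": joint speeds; "tau": joint torques, N m; "tool_pos": TCP position; "eef_rot": TCP orientation; "ft_force": force on the tool from outside, world axes, zero at the start; "torque": the same for the moment, N m; "finger_gap": finger opening in m.
Only numpy, scipy, OpenCV 4.12 (cv2) and the standard library are available. Lean on these libraries where they do the work, as an engineer would, in place of code of your own. Each camera call takes 0.05 s, during which the arm holds its last target.

### The job

Load the turned parts that stand on the right of the cabinet top into the carousel: the flanged bush into the pocket marked with one pip, the open-topped drum into the pocket with two pips, the closed-top drum into the pocket with three (some of the parts may be missing; leave their pockets empty). Turn the carousel by its knob so that the right pocket faces the loading channel, stand the part in the channel ahead of the drawn-back pusher and slide the pusher forward to its stop; parts must go in only through the gate and never be carried or lowered over the carousel. When all are in, leave the white datum ball facing straight down the channel and the pusher drawn fully back, and leave the other things on the table where they are.

Things in the scene. Friction and masses are not known exactly. Their poses are not given: they have to be found in the camera images.
- bush_c (a point): Flanged bush: a plain sleeve with a wider flange at its foot and an open bore; goes to pocket 1. Machined aluminium, 46 mm diameter, 34 mm tall, 0.05 kg, standing upright loose on the cabinet top, to the robot's right. The point is its centre, half-way up, z along its axis. May be absent. Collides as a plain 46 mm cylinder: grip across the diameter.
- open_drum_c (a point): Open-topped drum: straight sides, hollow top with bosses visible inside; goes to pocket 2. Machined aluminium, 46 mm diameter, 38 mm tall, 0.05 kg, standing upright loose on the cabinet top, to the robot's right. The point is its centre, half-way up, z along its axis. May be absent. Collides as a plain 46 mm cylinder: grip across the diameter.
- capped_drum_c (a point): Closed-top drum: straight sides, flat top with a small centre hole and three tiny screw holes; goes to pocket 3. Machined aluminium, 46 mm diameter, 36 mm tall, 0.05 kg, standing upright loose on the cabinet top, to the robot's right. The point is its centre, half-way up, z along its axis. May be absent. Collides as a plain 46 mm cylinder: grip across the diameter.
- carousel (a joint): Angle of the carousel (rad), anticlockwise positive seen from above; turns on without end (several turns), friction 0.06 N m, stays where left. At 0 (modulo 2 pi) the datum ball faces straight down the channel; pocket k (k = 1, 2, 3) faces it at -k*pi/2 (modulo 2 pi). Counted anticlockwise from above, after the ball come pockets 1, 2, 3.
- knob (a point): Black round fluted knob on the carousel axis, 44 mm diameter, from z = 81 to 115 mm; the point is on the axis at z = 98 mm and turns with the carousel. Grip it from above across its diameter in any direction and turn about the vertical. Below it the carousel hub is 80 mm across, up to z = 36 mm.
- pocket1 (a point): Pocket with one dark pip on the hub beside it: the point on the carousel disc (z = 11 mm), 69 mm from the axis, where the centre of the loaded part's underside ends up; turns with the carousel. Pockets are open at the rim, between walls 56 mm apart and up to z = 36 mm. The disc is 190 mm across; a fixed rim wall (204 mm outer diameter, up to z = 36 mm) surrounds it, open only at the gate.
- pocket2 (a point): Pocket with two pips, likewise.
- pocket3 (a point): Pocket with three pips, likewise.
- datum_ball (a point): Centre of the white datum ball (24 mm diameter, on a short stem fixed in the fourth place of the carousel), 69 mm from the axis, z = 44 mm; turns with the carousel.
- gate (a point): Fixed point inside the gate, 69 mm from the carousel axis on the channel's centre line, z = 11 mm: a pocket (or the ball) faces the channel when it is over this point. The point's +y axis points along the channel towards the carousel axis. A steel bridge spans the channel 104 to 132 mm from the axis (underside z = 58 mm, top z = 64 mm): parts pass upright beneath it.
- load_point (a point): Where to stand a part: fixed point on the channel floor (z = 12 mm), on its centre line, 167 mm from the carousel axis, axes as the gate point (+y towards the carousel). The channel is 56 mm wide between guide walls 8 mm thick with top at z = 20 mm. With the pusher fully back 70 mm of channel are free here: stand the part within 10 mm of the point along and 4 mm across.
- pusher (a joint): Travel of the pusher carriage in the channel (m): 0 fully drawn back, 0.110 at its forward stop, growing towards the carousel; friction about 1.5 N, stays where left. Its flat face is 202 mm from the carousel axis at 0; at the stop it has pushed a part fully into the facing pocket. It may start anywhere along its travel.
- handle (a point): Grip point on the pusher's upright steel post, 18 mm diameter, up to z = 80 mm; the point is on its axis at z = 63 mm, 264 mm from the carousel axis when fully back, and moves with the pusher. Grip from above, fingers closing across the channel: at the forward stop it stands only 22 mm behind the bridge. The sled below it rises to z = 36 mm. Carry parts over or round it.
- vee_c (a point): V-block, hardened steel, 33 x 40 x 34 mm, standing among the parts, a bystander: leave it. Site at its centre.
- gauge_c (a point): Gauge block, 35 x 20 x 9 mm, lying among the parts, a bystander: leave it. Site at its centre.
There are look-alikes about, which are no part of the job. What is shaped like the part that bears capped_drum_c but purple is not meant.

How it is judged:
On the way:
1. every part that is there stands in its own pocket, put in through the gate (horizontal distance between bush_c and pocket1 below 0.012 m and height (world z) of bush_c below 0.034 m and angle between each of bush_c, open_drum_c, capped_drum_c's own z axis and vertical below 0.1 rad and horizontal distance between open_drum_c and pocket2 below 0.012 m and height (world z) of open_drum_c below 0.036 m and horizontal distance between capped_drum_c and pocket3 below 0.012 m and height (world z) of capped_drum_c below 0.035 m), for 0.2 s.
At the end, for the whole second after the job is handed in: each part present stands upright (within 0.1 rad) on the carousel floor within 12 mm of its pocket's point; the datum ball is within 10 mm of the gate point; the pusher is within 6 mm of fully back; the carousel is still (all of step 1 and horizontal distance between datum_ball and gate below 0.01 m and value of joint pusher below 0.006 m and velocity of joint carousel between -0.05 and 0.05 rad/s); the robot touches nothing.
It fails at once if a part (bush) is carried or lowered over the carousel instead of going in through the gate (horizontal distance between bush_c and knob below 0.095 m and height (world z) of bush_c above 0.052 m).
It fails at once if a part (open_drum) is carried or lowered over the carousel instead of going in through the gate (horizontal distance between open_drum_c and knob below 0.095 m and height (world z) of open_drum_c above 0.052 m).
It fails at once if a part (capped_drum) is carried or lowered over the carousel instead of going in through the gate (horizontal distance between capped_drum_c and knob below 0.095 m and height (world z) of capped_drum_c above 0.052 m).
It fails at once if the V-block is shoved away or toppled (distance of vee_c from where it was at the start of the episode above 0.06 m or angle between vee_c's own z axis and vertical above 0.5 rad).
It fails at once if the gauge block is shoved away or toppled (distance of gauge_c from where it was at the start of the episode above 0.06 m or angle between gauge_c's own z axis and vertical above 0.5 rad).
Of bush, open_drum, capped_drum only 2 to 3 are there at a start; the rules pass over those that are not, and their reading is None.
At some moment in a run one of bush, open_drum, capped_drum may be knocked a few centimetres aside while the robot is not near it.
Once in a run the grip may slacken for a moment while it holds something.
It also fails if it takes over 210 s, if anything falls off the work surface, if the arm or the gripper's body presses on something with over 40 N, if the wrist force passes 120 N, or if a joint passes its speed limit or range.

## Working session

There is one attempt and no reset: what is moved stays moved. The work goes in short steps, Python scripts to look and compute and a shell command to move; the robot and the scene stay as the last step left them, time stands still between calls to the robot, and variables do not carry over. Pictures are saved under pics/ and viewed, and the job is handed in when it is done.

```bash
ls; mkdir -p pics
python3 - <<'E'
from cell import bot
import cv2,numpy as np
s=bot.observe()
for k,v in s.items(): print(k,np.round(v,3).tolist())
for n in("scene","top"):
    c=bot.camera(n); cv2.imwrite(f"pics/{n}0.png",cv2.resize(c["color"][:,:,::-1],(800,600),interpolation=cv2.INTER_CUBIC))
    print(n,c["intrinsics"],c["k1"],np.round(c["T"],4))
E
```

```text
pics
time_s 0.0
qpos [1.037, 0.246, 1.559, 0.0, 1.339, -0.174]
joint_velocities [-0.001, 0.0, 0.001, -0.001, 0.002, 0.0]
tau [-0.001, -42.951, -32.613, -0.0, 0.005, -0.0]
tool_pos [0.229, 0.608, 0.23]
eef_rot [[-0.936, 0.352, -0.001], [0.352, 0.936, -0.002], [0.0, -0.002, -1.0]]
ft_force [0.081, -0.171, 0.173]
torque [-0.021, 0.024, 0.028]
finger_gap 0.086
scene [[478.49219374   0.         253.33976785]
 [  0.         478.49219374 195.0554356 ]
 [  0.           0.           1.        ]] -0.07152039604844752 [[ 0.8422  0.3796 -0.3829  0.1154]
 [-0.5392  0.5945 -0.5965 -0.7249]
 [ 0.0012  0.7088  0.7054  0.8829]
 [ 0.      0.      0.      1.    ]]
top [[481.60931427   0.         258.03376637]
 [  0.         481.60931427 197.19845884]
 [  0.           0.           1.        ]] -0.10791095307177213 [[ 0.0075  0.976  -0.2177  0.2211]
 [-1.      0.0061 -0.0071 -0.0253]
 [-0.0056  0.2177  0.976   1.5003]
 [ 0.      0.      0.      1.    ]]
```

View pics/scene0.png

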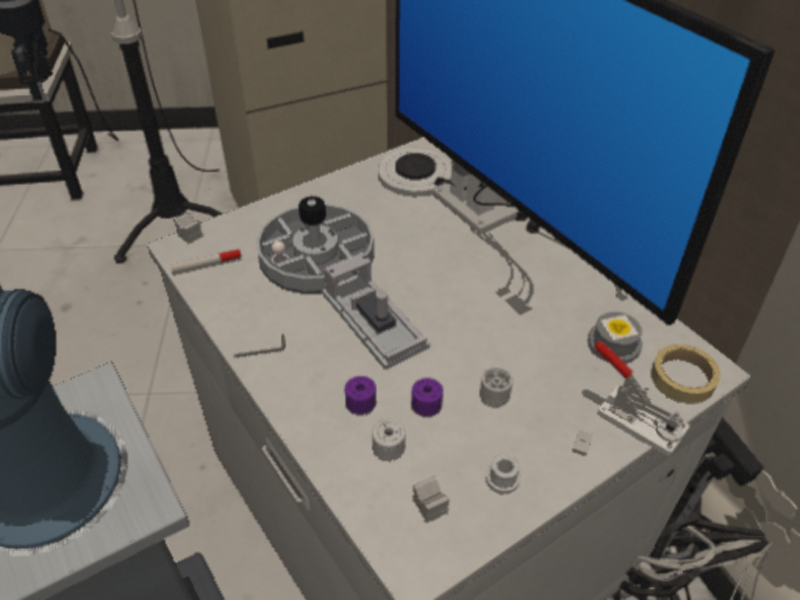

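View pics/top0.png

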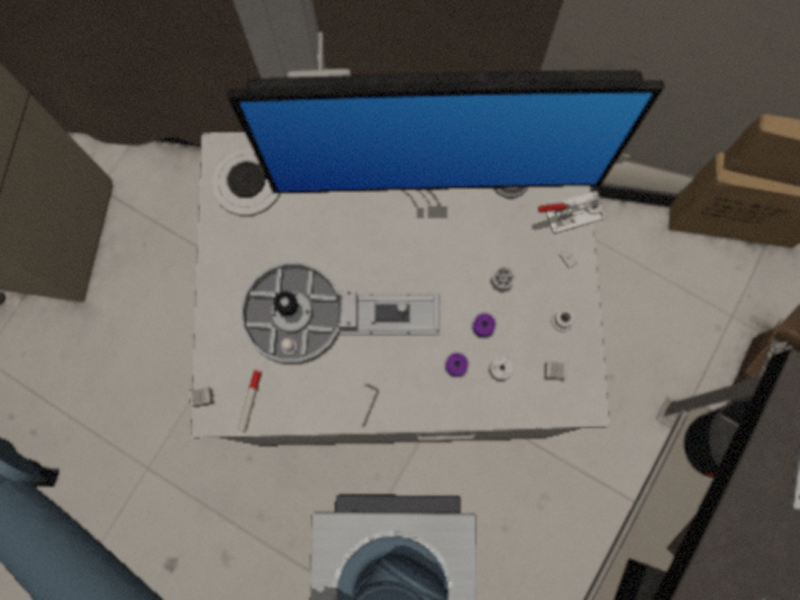

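Both pictures show three silver parts. In scene0 the capped drum is at about (389,438), with a flat top. The open drum is at (497,385) and the flanged bush at (504,472). Two purple look-alikes stand at (360,394) and (427,396). The V-block is at (431,497) and the gauge block at (582,441). The carousel is at (315,245), with its channel pointing toward −y. I'll check these in close crops.

```bash
cat > h.py <<'E'
from cell import bot
import cv2,numpy as np
def prep(n):
    c=bot.camera(n); return c
def world(c,u,v,z):
    K=c["intrinsics"];k1=c["k1"];T=c["T"]
    xd=np.array([(u-K[0,2])/K[0,0],(v-K[1,2])/K[1,1]])
    x=xd.copy()
    for _ in range(30): x=xd/(1+k1*(x@x))
    d=T[:3,:3]@np.array([x[0],-x[1],-1.]); o=T[:3,3]
    return o+d*(z-o[2])/d[2]
def pix(c,P):
    K=c["intrinsics"];T=c["T"]
    q=T[:3,:3].T@(np.asarray(P,float)-T[:3,3]); s=np.array([q[0],-q[1]])/(-q[2])
    s=s*(1+c["k1"]*(s@s)); return s*np.array([K[0,0],K[1,1]])+K[:2,2]
def crop(c,u0,v0,w,h,name,f=None):
    f=f or min(800/w,600/h)
    im=c["color"][v0:v0+h,u0:u0+w,::-1]
    cv2.imwrite(name,cv2.resize(im,None,fx=f,fy=f,interpolation=cv2.INTER_CUBIC)); print(name,"f",f)
E
python3 - <<'E'
from h import *
c=prep("scene"); crop(c,210,225,180,135,"pics/sparts.png"); crop(c,150,115,140,105,"pics/scar.png")
c=prep("top"); crop(c,270,160,120,90,"pics/tparts.png"); crop(c,150,160,140,80,"pics/tcar.png")
E
```

```text
pics/sparts.png f 4.444444444444445
pics/scar.png f 5.714285714285714
pics/tparts.png f 6.666666666666667
pics/tcar.png f 5.714285714285714
```

View pics/sparts.png

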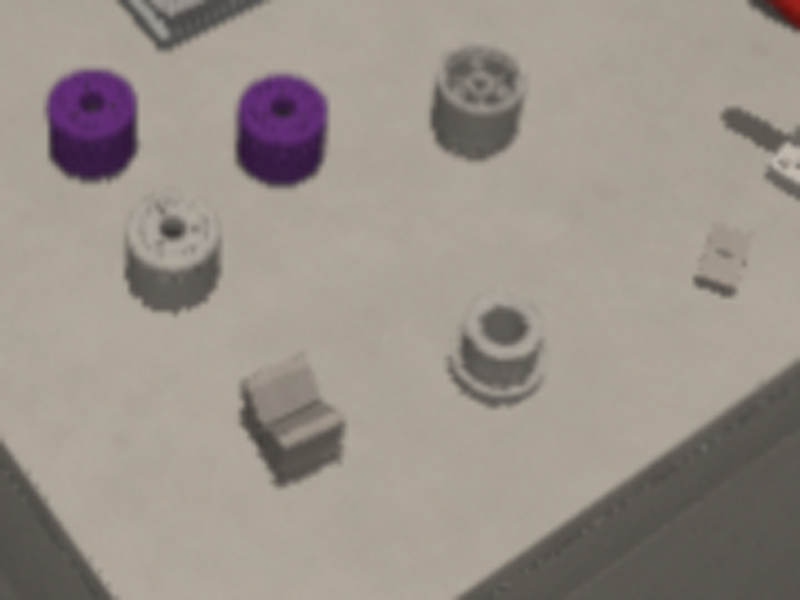

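View pics/scar.png

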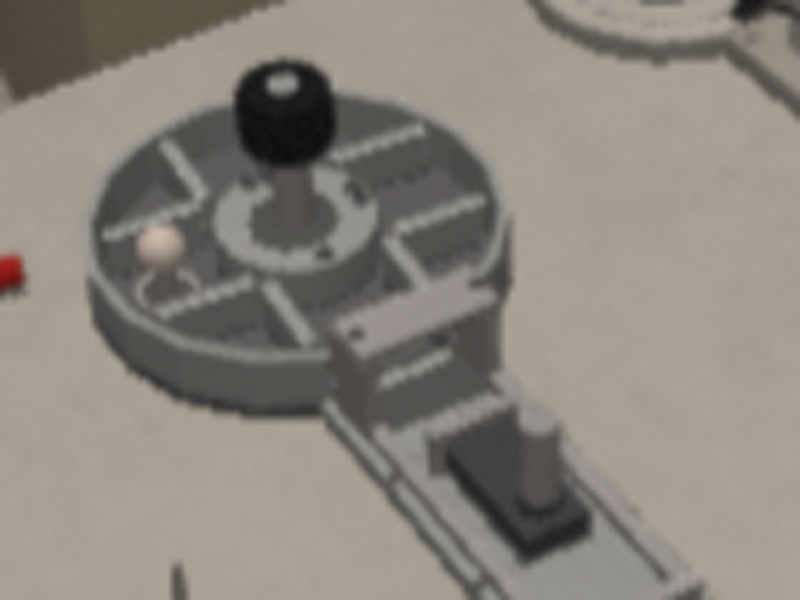

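View pics/tparts.png

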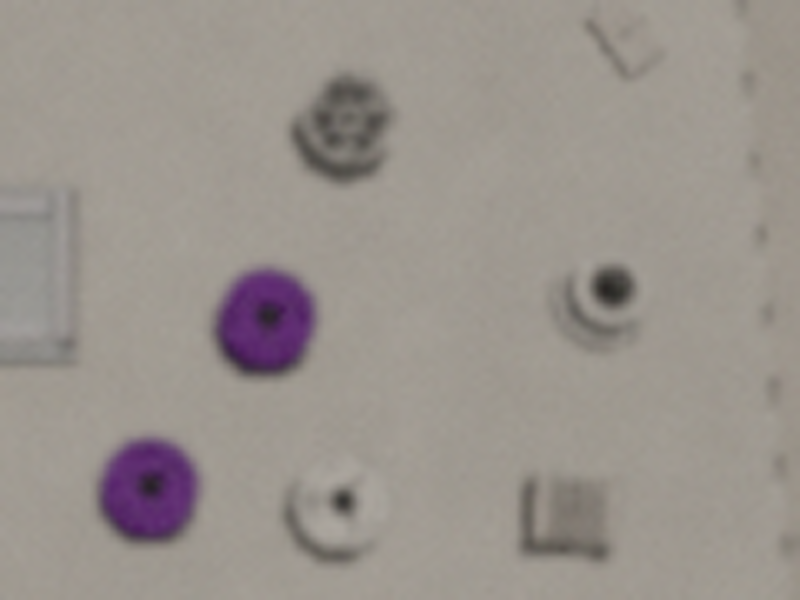

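View pics/tcar.png

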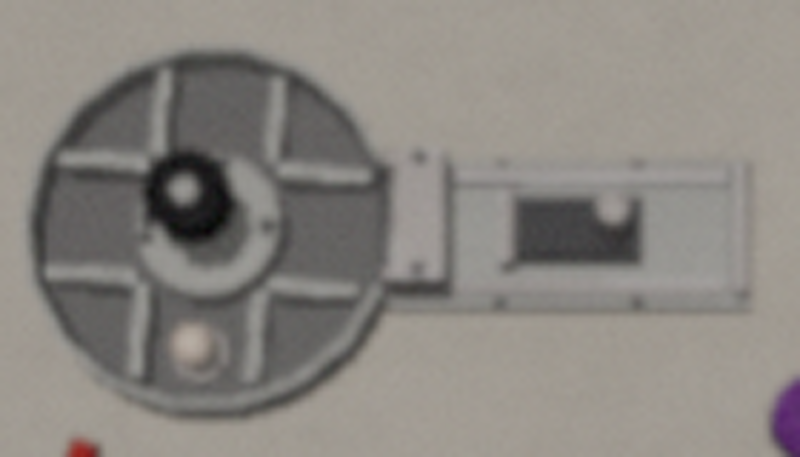

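Run:
```python
from h import *
t=prep("top"); s=prep("scene")
tc=lambda x,y:(150+x/5.7143-.41,160+y/5.7143-.41)
tp=lambda x,y:(270+x/6.6667-.43,160+y/6.6667-.43)
sp=lambda x,y:(210+x/4.4444-.39,225+y/4.4444-.39)
sc=lambda x,y:(150+x/5.7143-.41,115+y/5.7143-.41)
def show(n,a,b,z): print(n, np.round(world(t,*a,z)[:2],4) if a else None, np.round(world(s,*b,z)[:2],4) if b else None)
show("knobtop",tc(184,188),sc(284,82),.115)
show("ball",tc(193,343),sc(161,245),.044)
show("post",tc(613,208),sc(539,420),.080)
for p in [(388,155),(449,152),(385,283),(447,287)]: show("bridge",tc(*p),None,.064)
for p in [(212,50),(212,414),(32,225)]: show("rim",tc(*p),None,.036)
show("rails end up",tc(742,165),None,.02); show("rails end lo",tc(745,305),None,.02)
show("open",tp(348,118),sp(482,84),.038)
show("bush",tp(613,288),sp(504,326),.034)
show("capped",tp(343,503),sp(172,226),.036)
show("vee",tp(570,512),sp(292,400),.030)
show("pA",tp(268,314),sp(282,107),.036);show("pB",tp(150,486),sp(91,102),.036)
show("gauge",tp(628,40),sp(725,250),.009)
```

```text
knobtop [0.543  0.2109] [0.5455 0.2106]
ball [0.4738 0.2146] [0.4763 0.2159]
post [ 0.5417 -0.0114] [ 0.5449 -0.0136]
bridge [0.5738 0.1101] None
bridge [0.5756 0.0773] None
bridge [0.5036 0.1099] None
bridge [0.5016 0.0768] None
rim [0.64   0.2122] None
rim [0.4365 0.2041] None
rim [0.5401 0.3075] None
rails end up [ 0.58  -0.082] None
rails end lo [ 0.5013 -0.0835] None
open [ 0.6128 -0.2145] [ 0.6139 -0.2214]
bush [ 0.5324 -0.338 ] [ 0.5348 -0.3401]
capped [ 0.4301 -0.2087] [ 0.4339 -0.2093]
vee [ 0.4272 -0.3148] [ 0.4307 -0.317 ]
pA [ 0.5187 -0.1754] [ 0.5201 -0.1772]
pB [ 0.4376 -0.1199] [ 0.44   -0.1222]
gauge [ 0.6608 -0.3556] [ 0.6672 -0.3539]
```

Axis ≈ (0.544, 0.211), with the channel running along −y. The ball faces roughly −x, so pocket 1 is nearly at the gate, and the pusher is about 40 mm forward. I'll refine this with an overlay.

```bash
cat > ov.py <<'E'
from h import *
def overlay(n,ax,yaw,th,trav,box,name,parts=()):
    c=prep(n); u0,v0,w,h=box; f=min(800/w,600/h)
    im=cv2.resize(c["color"][v0:v0+h,u0:u0+w,::-1],None,fx=f,fy=f,interpolation=cv2.INTER_CUBIC)
    R=lambda a:np.array([[np.cos(a),-np.sin(a)],[np.sin(a),np.cos(a)]])
    def W(p,z,a=yaw): return np.r_[np.array(ax)+R(a)@np.array(p),z]
    def line(pts,col):
        q=np.array([(pix(c,p)-[u0-.5,v0-.5])*f for p in pts]); cv2.polylines(im,[np.round(q*8).astype(int)],False,col,1,cv2.LINE_AA,3)
    def circ(p,r,z,col,a=yaw):
        line([W(np.array(p)+r*np.array([np.cos(t),np.sin(t)]),z,a) for t in np.linspace(0,2*np.pi,49)],col)
    circ((0,0),.102,.036,(0,0,255)); circ((0,0),.022,.115,(0,255,255)); circ((0,0),.040,.036,(0,255,255))
    for y in(.104,.132): line([W((-.036,-y),.064),W((.036,-y),.064)],(0,255,0))
    for x in(-.036,-.028,.028,.036): line([W((x,-.132),.02),W((x,-.29),.02)],(0,255,0))
    circ((0,-.264+trav),.009,.080,(255,0,0))
    circ((0,-.069),.012,.044,(255,0,255),yaw+th)
    for k in range(4):
        a=yaw+th+k*np.pi/2
        for x in(-.028,.028): line([W((x,-.05),.036,a),W((x,-.095),.036,a)],(255,255,0))
    for (x,y,zz) in parts:
        line([np.r_[x+.023*np.cos(t),y+.023*np.sin(t),zz] for t in np.linspace(0,6.2832,49)],(0,0,255))
    cv2.imwrite(name,im)
E
python3 - <<'E'
from ov import *
P=[(.6135,-.218,.038),(.432,-.209,.036),(.5336,-.339,.034),(.5336,-.339,.0)]
overlay("top",(.543,.2107),0,-1.63,.0405,(150,160,140,80),"pics/ot1.png")
overlay("scene",(.5445,.2107),0,-1.63,.0405,(150,115,140,120),"pics/os1.png")
E
```

```text
(no output)
```

View pics/ot1.png

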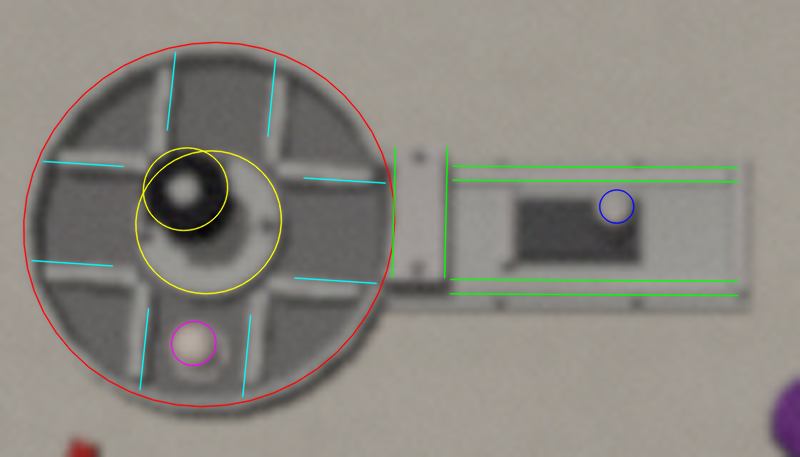

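View pics/os1.png

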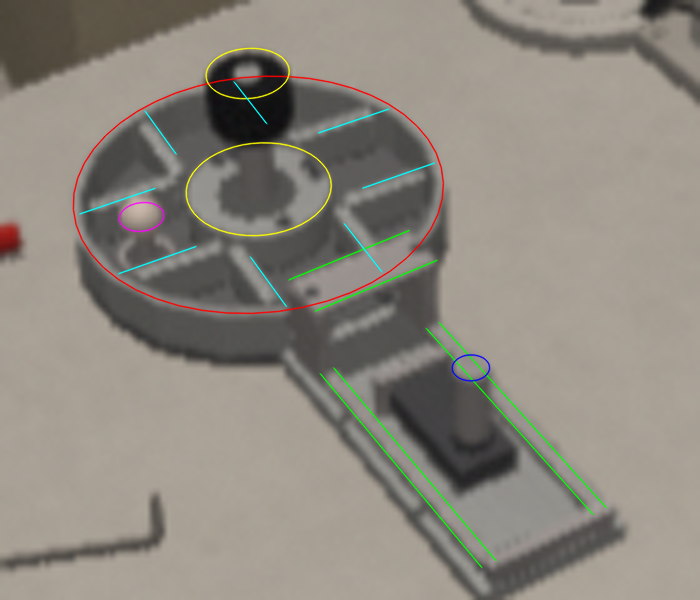

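The overlay agrees to within about 4 mm, which is good enough to approach the post. The grip forces will then centre it. Moving over the handle.

```bash
python3 -m jog '[[[0,0,-0.04,0.02,-0.03,0,-1],[0,0,-0.1,0.04,-0.06,0,-1],[0,0,-0.15,0.06,-0.095,0,-1],[0,0,-0.2,0.08,-0.13,0,-1],[0,0,-0.26,0.097,-0.165,0,-1],[0,0,-0.32,0.115,-0.2,0,-1],[0,0,-0.37,0.13,-0.235,0,-1],[0,0,-0.42,0.15,-0.27,0,-1],[0,0,-0.47,0.165,-0.305,0,-1],[0,0,-0.52,0.18,-0.34,0,-1]]]'
python3 -m jog '[[[0,0,-0.058,0.015,-0.035,0,-1],[0,0,-0.058,0.03,-0.07,0,-1],[0,0,-0.058,0.05,-0.105,0,-1],[0,0,-0.058,0.065,-0.14,0,-1],[0,0,-0.058,0.08,-0.175,0,-1],[0,0,-0.058,0.1,-0.21,0,-1],[0,0,-0.058,0.115,-0.24,-0.02,-1],[0,0,-0.058,0.13,-0.27,-0.04,-1],[0,0,-0.058,0.133,-0.28,-0.06,-1],[0,0,-0.058,0.133,-0.28,-0.07,-1]]]'
python3 - <<'E'
from h import *
s=bot.observe(); print(np.round(s["eef_rot"],3),s["tool_pos"])
c=prep("top"); crop(c,200,160,120,90,"pics/t2.png")
c=prep("scene"); crop(c,170,115,160,120,"pics/s2.png")
E
```

```text
time_s: 1.23
tool_pos: [0.4094, 0.2667, 0.2316]
eef_rot: [[-0.117, 0.993, 0.001], [0.993, 0.117, 0.0], [0.0, 0.001, -1.0]]
ft_force: [0.9, 0.1, -0.2]
finger_gap: 0.0854
time_s: 2.07
tool_pos: [0.5414, -0.0139, 0.1589]
eef_rot: [[0.003, 1.0, -0.003], [1.0, -0.003, 0.0], [0.0, -0.003, -1.0]]
ft_force: [-0.3, 0.1, -0.8]
finger_gap: 0.0851
[[ 0.003  1.    -0.003]
 [ 1.    -0.003  0.   ]
 [ 0.    -0.003 -1.   ]] [ 0.54141553 -0.0138981   0.15887773]
pics/t2.png f 6.666666666666667
pics/s2.png f 5.0
```

View pics/s2.png

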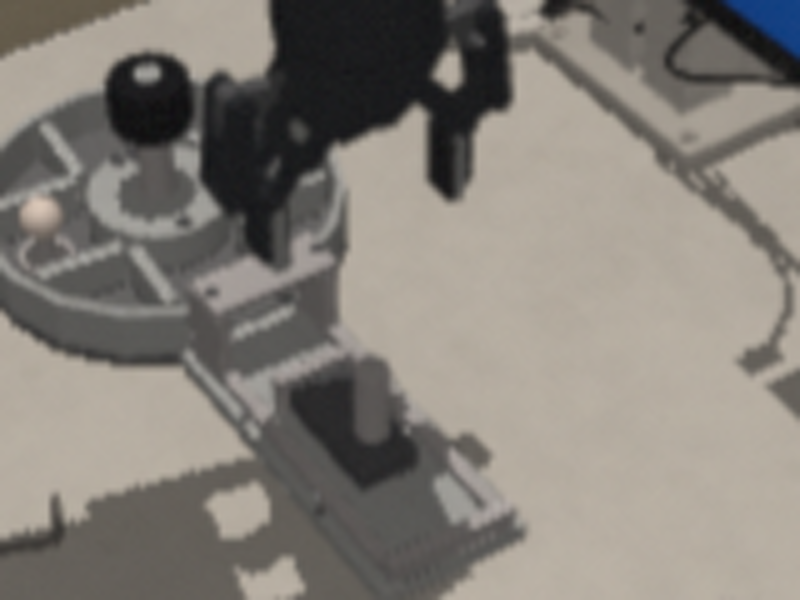

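Run:
```python
from h import *
for n,(u,v,f) in {"scene":(170,115,5),"top":(200,160,6.6667)}.items():
    c=prep(n)
    for sx in(-1,1):
        for dx in (.0425,.057):
          for dy in(-.011,.011):
            print(n,sx,dx,dy,np.round((pix(c,[.5414+sx*dx,-.0139+dy,.172])-[u-.5,v-.5])*f))
```

```text
scene -1 0.0425 -0.011 [295. 273.]
scene -1 0.0425 0.011 [270. 246.]
scene -1 0.057 -0.011 [267. 285.]
scene -1 0.057 0.011 [242. 257.]
scene 1 0.0425 -0.011 [455. 207.]
scene 1 0.0425 0.011 [429. 181.]
scene 1 0.057 -0.011 [481. 196.]
scene 1 0.057 0.011 [455. 170.]
top -1 0.0425 -0.011 [412. 294.]
top -1 0.0425 0.011 [360. 294.]
top -1 0.057 -0.011 [412. 328.]
top -1 0.057 0.011 [359. 328.]
top 1 0.0425 -0.011 [413. 100.]
top 1 0.0425 0.011 [362. 100.]
top 1 0.057 -0.011 [413.  67.]
top 1 0.057 0.011 [362.  67.]
```

View pics/t2.png

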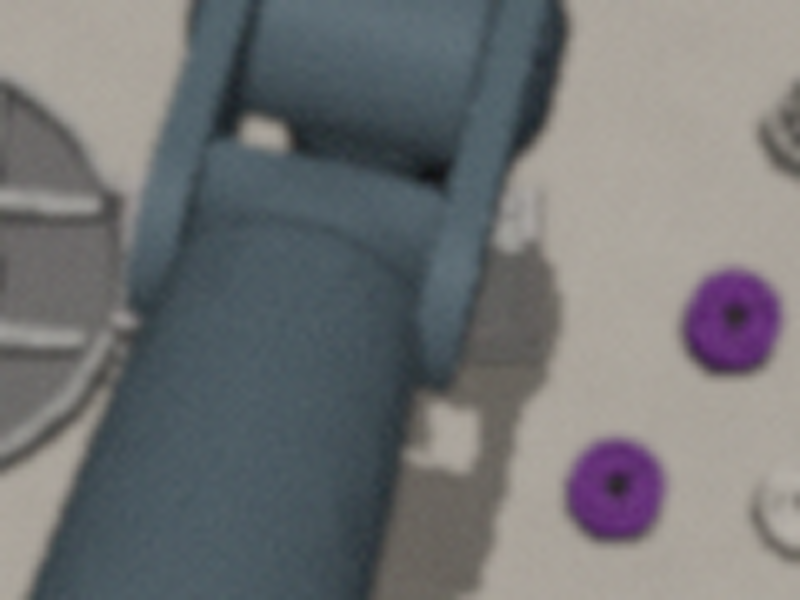

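```bash
python3 -m jog '[[[0,0,0,0,0,-0.015,-1],[0,0,0,0,0,-0.03,-1],[0,0,0,0,0,-0.05,-1],[0,0,0,0,0,-0.065,-1],[0,0,0,0,0,-0.08,-1],[0,0,0,0,0,-0.095,-1],[0,0,0,0,0,-0.105,-1],[0,0,0,0,0,-0.11,-1],[0,0,0,0,0,-0.111,-1],[0,0,0,0,0,-0.111,-1]]]'
python3 - <<'E'
from h import *
c=prep("scene"); crop(c,190,135,100,80,"pics/s3.png")
E
```

```text
time_s: 3.1
tool_pos: [0.5424, -0.0113, 0.051]
eef_rot: [[-0.001, 1.0, 0.001], [1.0, 0.001, -0.0], [-0.0, 0.001, -1.0]]
ft_force: [0.5, -0.7, -0.3]
finger_gap: 0.0854
pics/s3.png f 7.5
```

View pics/s3.png

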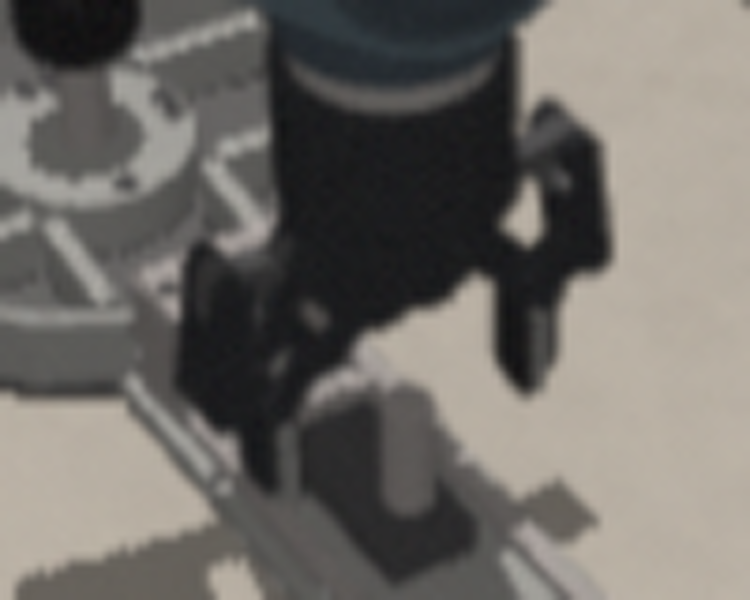

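The post at (410,440) lies midway between the fingertips. Closing on it.

```bash
python3 -m jog '[[[0,0,0,0,0,-0.003,-0.6],[0,0,0,0,0,-0.003,-0.2],[0,0,0,0,0,-0.003,0.2],[0,0,0,0,0,-0.003,0.5],[0,0,0,0,0,-0.003,0.7],[0,0,0,0,0,-0.003,0.9],[0,0,0,0,0,-0.003,1],[0,0,0,0,0,-0.003,1],[0,0,0,0,0,-0.003,1],[0,0,0,0,0,-0.003,1]]]'
python3 -m jog '[[[0,0,0,0,0,0,1],[0,0,0,0,0,0,1],[0,0,0,0,0,0,1],[0,0,0,0,0,0,1],[0,0,0,0,0,0,1],[0,0,0,0,0,0,1],[0,0,0,0,0,0,1],[0,0,0,0,0,0,1],[0,0,0,0,0,0,1],[0,0,0,0,0,0,1]]]'
```

```text
time_s: 3.98
tool_pos: [0.5441, -0.0119, 0.048]
eef_rot: [[0.0, 1.0, 0.006], [1.0, -0.0, -0.0], [-0.0, 0.006, -1.0]]
ft_force: [7.9, 0.5, -3.6]
finger_gap: 0.0168
time_s: 4.82
tool_pos: [0.5442, -0.0118, 0.0481]
eef_rot: [[0.0, 1.0, 0.006], [1.0, -0.0, -0.0], [-0.0, 0.006, -1.0]]
ft_force: [8.1, 0.8, -4.1]
finger_gap: 0.0156
```

```bash
python3 -m jog '[[[0,0,0,0.001,-0.004,0,1],[0,0,0,0.002,-0.009,0,1],[0,0,0,0.002,-0.014,0,1],[0,0,0,0.002,-0.019,0,1],[0,0,0,0.002,-0.024,0,1],[0,0,0,0.002,-0.029,0,1],[0,0,0,0.002,-0.033,0,1],[0,0,0,0.002,-0.037,0,1],[0,0,0,0.002,-0.039,0,1],[0,0,0,0.002,-0.039,0,1]]]'
python3 -m jog '[[[0,0,0,0,-0.001,0,1],[0,0,0,0,-0.002,0,1],[0,0,0,0,-0.003,0,1],[0,0,0,0,-0.004,0,1],[0,0,0,0,-0.005,0,1],[0,0,0,0,-0.006,0,1],[0,0,0,0,-0.006,0,1],[0,0,0,0,-0.006,0,1],[0,0,0,0,-0.006,0,1],[0,0,0,0,-0.006,0,1]]]'
```

```text
time_s: 5.65
tool_pos: [0.5444, -0.0517, 0.0479]
eef_rot: [[-0.0, 1.0, 0.001], [1.0, 0.0, -0.001], [-0.001, 0.001, -1.0]]
ft_force: [-0.2, -0.9, 5.6]
finger_gap: 0.0165
time_s: 6.48
tool_pos: [0.5444, -0.0536, 0.0479]
eef_rot: [[0.001, 1.0, 0.001], [1.0, -0.001, 0.006], [0.006, 0.001, -1.0]]
ft_force: [1.1, 16.2, 7.8]
finger_gap: 0.0166
```

The pusher is at its back stop and the x force is about zero at x = 0.5444, which is the channel centre. Releasing and moving to above the knob.

```bash
python3 -m jog '[[[0,0,0,0,0.004,0,0.5],[0,0,0,0,0.004,0,0],[0,0,0,0,0.004,0,-0.5],[0,0,0,0,0.004,0,-1],[0,0,0,0,0.004,0,-1],[0,0,0,0,0.004,0.02,-1],[0,0,0,0,0.004,0.05,-1],[0,0,0,0,0.004,0.08,-1],[0,0,0,0,0.004,0.11,-1],[0,0,0,0,0.004,0.13,-1]]]'
python3 -m jog '[[[0,0,0,0,0.015,0,-1],[0,0,0,0,0.045,0,-1],[0,0,0,0,0.08,0,-1],[0,0,0,0,0.115,0,-1],[0,0,0,0,0.15,0,-1],[0,0,0,0,0.185,0,-1],[0,0,0,0,0.22,0,-1],[0,0,0,0,0.245,0,-1],[0,0,0,0,0.26,0,-1],[0,0,0,0,0.264,0,-1]]]'
python3 - <<'E'
from h import *
s=bot.observe(); print(s["tool_pos"],s["qpos"])
c=prep("scene"); crop(c,150,85,140,115,"pics/s4.png")
E
```

```text
time_s: 7.32
tool_pos: [0.5448, -0.0533, 0.1804]
eef_rot: [[0.0, 1.0, 0.003], [1.0, -0.0, -0.001], [-0.001, 0.003, -1.0]]
ft_force: [0.4, 0.2, -0.2]
finger_gap: 0.0854
time_s: 8.15
tool_pos: [0.5435, 0.2133, 0.1771]
eef_rot: [[-0.003, 1.0, -0.0], [1.0, 0.003, 0.0], [0.0, -0.0, -1.0]]
ft_force: [-0.2, 0.0, 0.1]
finger_gap: 0.0853
[0.54352258 0.21329145 0.177071  ] [1.79803780e-01 1.46972823e-01 1.77436376e+00 2.14671433e-04
 1.22044875e+00 1.76690455e-01]
pics/s4.png f 5.217391304347826
```

View pics/s4.png

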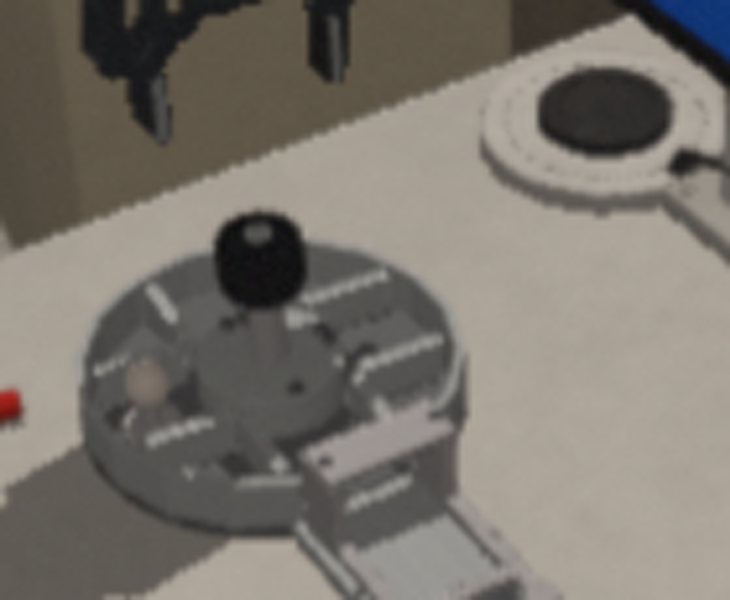

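```bash
python3 -m jog '[[[0,0,0,0.001,-0.003,-0.015,-1],[0,0,0,0.001,-0.003,-0.03,-1],[0,0,0,0.001,-0.003,-0.045,-1],[0,0,0,0.001,-0.003,-0.06,-1],[0,0,0,0.001,-0.003,-0.075,-1],[0,0,0,0.001,-0.003,-0.085,-1],[0,0,0,0.001,-0.003,-0.092,-1],[0,0,0,0.001,-0.003,-0.095,-1],[0,0,0,0.001,-0.003,-0.095,-1],[0,0,0,0.001,-0.003,-0.095,-1]]]'
python3 -m jog '[[[0,0,0,0,0,0,-0.6],[0,0,0,0,0,0,-0.3],[0,0,0,0,0,0,0],[0,0,0,0,0,0,0.3],[0,0,0,0,0,0,0.6],[0,0,0,0,0,0,1],[0,0,0,0,0,0,1],[0,0,0,0,0,0,1],[0,0,0,0,0,0,1],[0,0,0,0,0,0,1]]]'
python3 - <<'E'
from h import *
c=prep("scene"); crop(c,150,85,140,115,"pics/s5.png")
E
```

```text
time_s: 9.03
tool_pos: [0.5454, 0.2082, 0.0829]
eef_rot: [[-0.0, 1.0, 0.001], [1.0, 0.0, 0.0], [0.0, 0.001, -1.0]]
ft_force: [1.1, 0.2, 0.1]
finger_gap: 0.0855
time_s: 9.87
tool_pos: [0.5427, 0.2085, 0.083]
eef_rot: [[-0.001, 1.0, -0.006], [1.0, 0.001, -0.001], [-0.001, -0.006, -1.0]]
ft_force: [-10.4, -1.5, 12.0]
finger_gap: 0.0427
pics/s5.png f 5.217391304347826
```

View pics/s5.png

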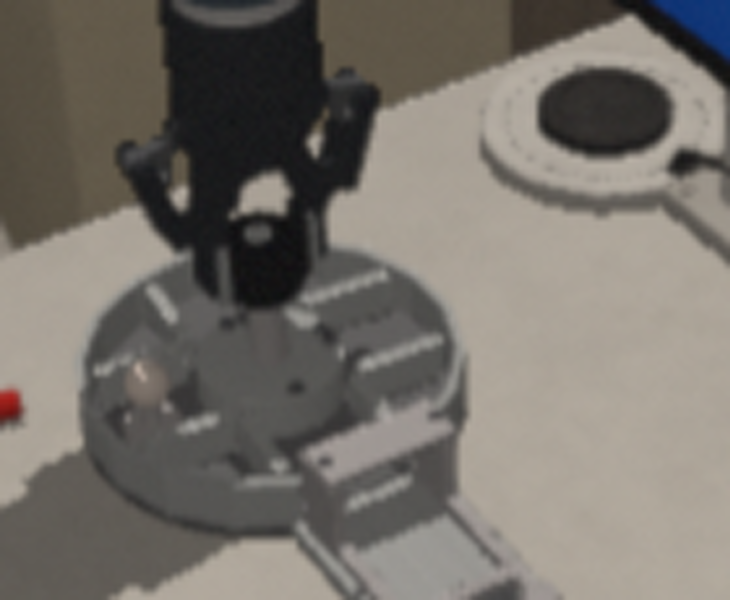

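```bash
python3 -m jog '[[[0,0,0,-0.001,0,0,1],[0,0,0,-0.002,0,0,1],[0,0,0.006,-0.003,0,0,1],[0,0,0.012,-0.003,0,0,1],[0,0,0.018,-0.003,0,0,1],[0,0,0.024,-0.003,0,0,1],[0,0,0.031,-0.003,0,0,1],[0,0,0.031,-0.003,0,0,1],[0,0,0.031,-0.003,0,0,1],[0,0,0.031,-0.003,0,0,1]]]'
python3 - <<'E'
from h import *
s=bot.observe(); print(s["tool_pos"],s["ft_force"],s["torque"],np.round(s["eef_rot"],4)[:,1])
c=prep("scene"); crop(c,150,115,140,105,"pics/s6.png")
E
```

```text
time_s: 10.75
tool_pos: [0.5427, 0.2085, 0.083]
eef_rot: [[-0.066, 0.998, 0.002], [0.998, 0.066, 0.0], [0.0, 0.002, -1.0]]
ft_force: [4.9, 1.4, 3.2]
finger_gap: 0.043
[0.54274855 0.20852984 0.08301822] [4.9429928  1.44864142 3.15228352] [0.08999069 0.48030659 0.0489015 ] [0.9978 0.0662 0.0019]
pics/s6.png f 5.714285714285714
```

View pics/s6.png

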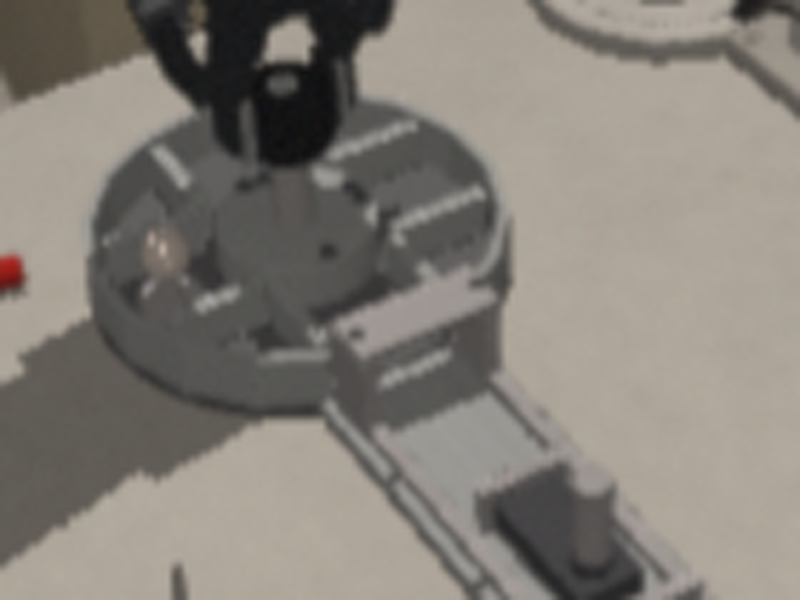

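```bash
python3 -m jog '[[[0,0,0,0,0,0,0.5],[0,0,0,0,0,0,0],[0,0,0,0,0,0,-0.5],[0,0,0,0,0,0,-1],[0,0,0,0,0,0,-1],[0,0,0,0,0,0,-1],[0,0,0,0,0,0.02,-1],[0,0,0,0,0,0.05,-1],[0,0,0,0,0,0.08,-1],[0,0,0,0,0,0.1,-1]]]'
python3 -m jog '[[[0,0,-0.032,0,-0.015,0,-1],[0,0,-0.032,0,-0.045,0,-1],[0,0,-0.032,0,-0.08,0,-1],[0,0,-0.032,0,-0.12,0,-1],[0,0,-0.032,0,-0.16,0,-1],[0,0,-0.032,0,-0.2,0,-1],[0,0,-0.032,0,-0.24,0,-1],[0,0,-0.032,0,-0.28,0,-1],[0,0,-0.032,0,-0.31,0,-1],[0,0,-0.032,0,-0.34,0,-1]]]'
python3 - <<'E'
from h import *
s=bot.observe(); print(s["tool_pos"])
c=prep("top"); crop(c,150,160,240,100,"pics/t7.png")
c=prep("scene"); crop(c,150,115,240,225,"pics/s7.png")
E
```

```text
time_s: 11.63
tool_pos: [0.5425, 0.2085, 0.1849]
eef_rot: [[-0.066, 0.998, 0.003], [0.998, 0.066, 0.0], [0.0, 0.003, -1.0]]
ft_force: [1.1, 0.0, 0.4]
finger_gap: 0.0854
time_s: 12.47
tool_pos: [0.5412, -0.1335, 0.182]
eef_rot: [[0.003, 1.0, -0.0], [1.0, -0.003, 0.0], [0.0, -0.0, -1.0]]
ft_force: [-0.2, 0.1, -0.9]
finger_gap: 0.0854
[ 0.541238   -0.13354085  0.18202817]
pics/t7.png f 3.3333333333333335
pics/s7.png f 2.6666666666666665
```

View pics/t7.png

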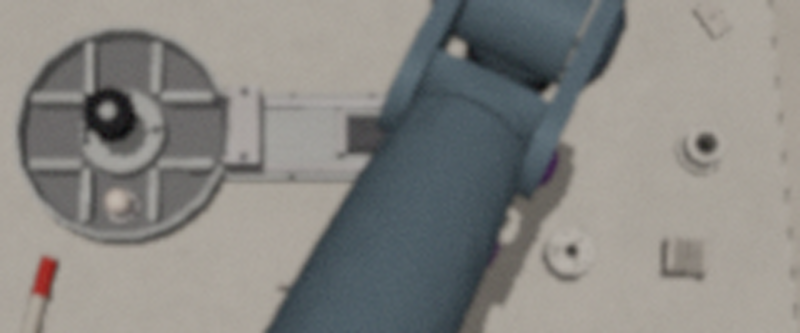

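View pics/s7.png

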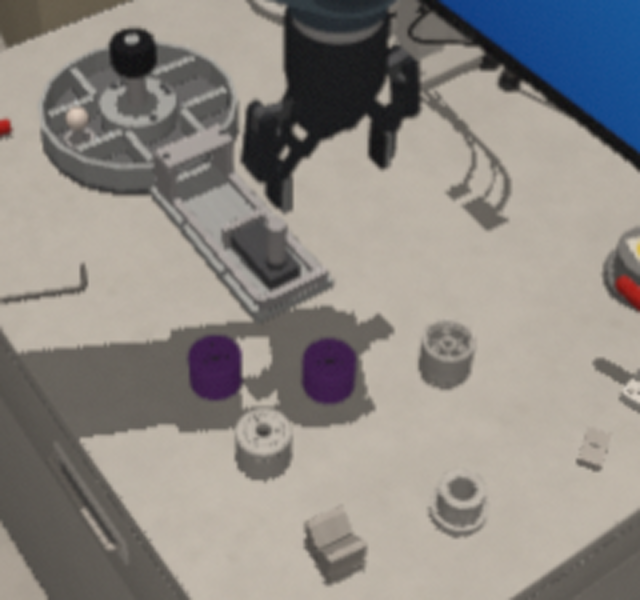

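```bash
python3 -m jog '[[[0,0,0,-0.002,-0.02,0,-1],[0,0,0,-0.004,-0.05,0,-1],[0,0,0,-0.006,-0.085,0,-1],[0,0,0,-0.007,-0.12,0,-1],[0,0,0,-0.007,-0.15,-0.01,-1],[0,0,0,-0.007,-0.175,-0.03,-1],[0,0,0,-0.007,-0.195,-0.05,-1],[0,0,0,-0.007,-0.205,-0.07,-1],[0,0,0,-0.007,-0.206,-0.09,-1],[0,0,0,-0.007,-0.206,-0.105,-1]]]'
python3 - <<'E'
from h import *
s=bot.observe(); print(s["tool_pos"])
c=prep("scene"); crop(c,270,235,120,90,"pics/s8.png")
E
```

```text
time_s: 13.4
tool_pos: [0.5341, -0.337, 0.0749]
eef_rot: [[0.002, 1.0, -0.002], [1.0, -0.002, 0.002], [0.002, -0.002, -1.0]]
ft_force: [-0.3, 0.3, 0.9]
finger_gap: 0.0853
[ 0.53413057 -0.33700504  0.07492322]
pics/s8.png f 6.666666666666667
```

View pics/s8.png

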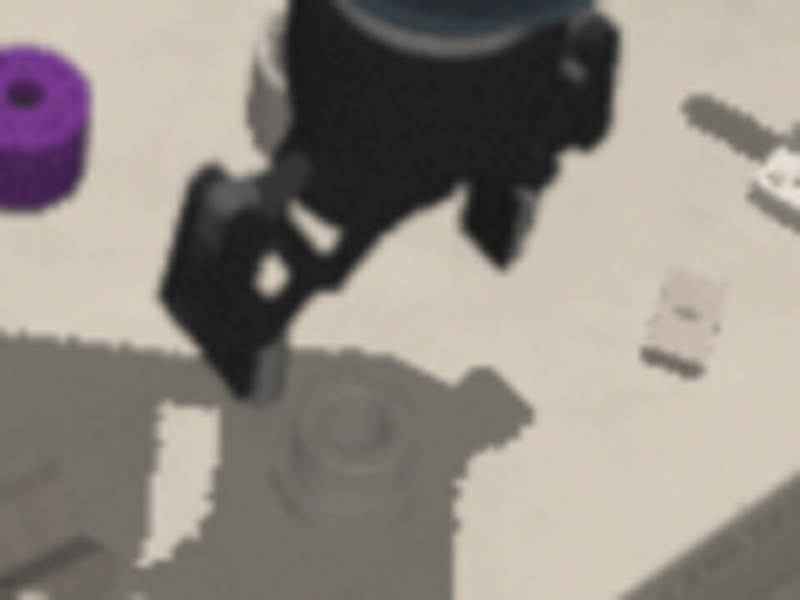

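```bash
python3 -m jog '[[[0,0,0,0,-0.001,-0.01,-1],[0,0,0,0,-0.001,-0.02,-1],[0,0,0,0,-0.001,-0.03,-1],[0,0,0,0,-0.001,-0.04,-1],[0,0,0,0,-0.001,-0.05,-1],[0,0,0,0,-0.001,-0.056,-1],[0,0,0,0,-0.001,-0.06,-1],[0,0,0,0,-0.001,-0.062,-1],[0,0,0,0,-0.001,-0.062,-1],[0,0,0,0,-0.001,-0.062,-1]]]'
python3 -m jog '[[[0,0,0,0,0,0,-0.6],[0,0,0,0,0,0,-0.3],[0,0,0,0,0,0,0],[0,0,0,0,0,0,0.2],[0,0,0,0,0,0,0.5],[0,0,0,0,0,0,1],[0,0,0,0,0,0,1],[0,0,0,0,0,0,1],[0,0,0,0,0,0,1],[0,0,0,0,0,0,1]]]'
python3 - <<'E'
from h import *
c=prep("scene"); crop(c,270,235,120,90,"pics/s9.png")
E
```

```text
time_s: 14.28
tool_pos: [0.5351, -0.3389, 0.0157]
eef_rot: [[0.002, 1.0, 0.001], [1.0, -0.002, -0.0], [-0.0, 0.001, -1.0]]
ft_force: [0.0, -0.4, 0.3]
finger_gap: 0.0854
time_s: 15.12
tool_pos: [0.5354, -0.3391, 0.0162]
eef_rot: [[0.002, 1.0, 0.001], [1.0, -0.002, -0.001], [-0.001, 0.001, -1.0]]
ft_force: [0.3, -0.4, 5.7]
finger_gap: 0.0438
pics/s9.png f 6.666666666666667
```

View pics/s9.png

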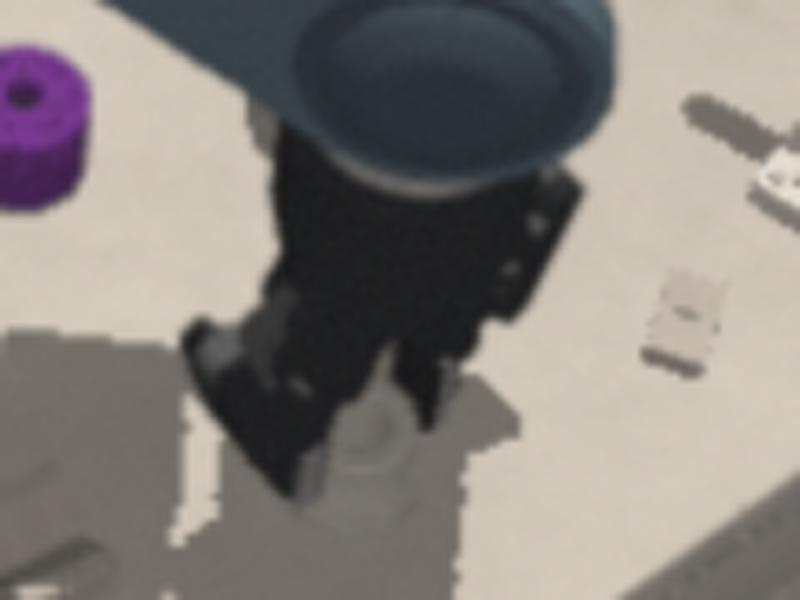

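```bash
python3 -m jog '[[[0,0,0,0,0,0.01,1],[0,0,0,0,0,0.03,1],[0,0,0,0,0,0.055,1],[0,0,0,0,0,0.08,1],[0,0,0,0,0,0.105,1],[0,0,0,0,0,0.125,1],[0,0,0,0,0.01,0.135,1],[0,0,0,0,0.03,0.135,1],[0,0,0,0.002,0.055,0.135,1],[0,0,0,0.004,0.08,0.135,1]]]'
python3 -m jog '[[[0,0,0,0,0.03,0,1],[0,0,0,0,0.06,0,1],[0,0,0,0,0.09,0,1],[0,0,0,0,0.12,0,1],[0,0,0,0.001,0.15,0,1],[0,0,0,0.002,0.18,0,1],[0,0,0,0.003,0.21,0,1],[0,0,0,0.003,0.24,0,1],[0,0,0,0.004,0.265,0,1],[0,0,0,0.004,0.285,0,1]]]'
```

```text
time_s: 16.0
tool_pos: [0.538, -0.2569, 0.1495]
eef_rot: [[0.003, 1.0, -0.001], [1.0, -0.003, 0.001], [0.001, -0.001, -1.0]]
ft_force: [0.2, 0.0, -1.4]
finger_gap: 0.044
time_s: 16.83
tool_pos: [0.5413, 0.0291, 0.1492]
eef_rot: [[0.0, 1.0, -0.002], [1.0, -0.0, 0.001], [0.001, -0.002, -1.0]]
ft_force: [0.8, 0.2, -1.3]
finger_gap: 0.044
```

```bash
python3 -m jog '[[[0,0,0,0.001,0.007,0,1],[0,0,0,0.002,0.014,-0.01,1],[0,0,0,0.002,0.014,-0.025,1],[0,0,0,0.002,0.014,-0.04,1],[0,0,0,0.002,0.014,-0.055,1],[0,0,0,0.002,0.014,-0.07,1],[0,0,0,0.002,0.014,-0.085,1],[0,0,0,0.002,0.014,-0.097,1],[0,0,0,0.002,0.014,-0.105,1],[0,0,0,0.002,0.014,-0.11,1]]]'
python3 - <<'E'
from h import *
s=bot.observe(); print(s["tool_pos"],s["finger_gap"])
c=prep("scene"); crop(c,180,125,100,75,"pics/s10.png")
E
```

```text
time_s: 17.67
tool_pos: [0.5439, 0.0401, 0.0386]
eef_rot: [[0.002, 1.0, -0.002], [1.0, -0.002, 0.0], [0.0, -0.002, -1.0]]
ft_force: [0.4, -0.3, 0.1]
finger_gap: 0.0439
[0.54391493 0.04012458 0.03860226] 0.04392434217438412
pics/s10.png f 8.0
```

View pics/s10.png

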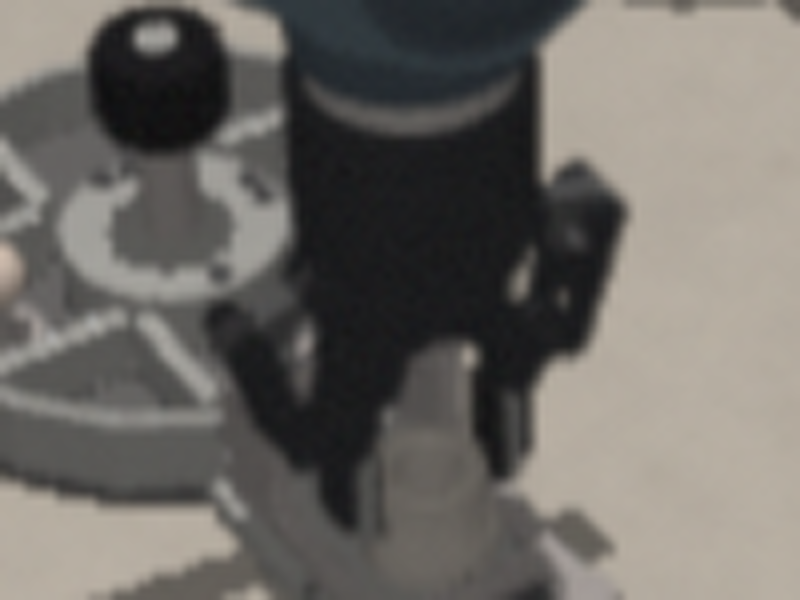

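```bash
python3 -m jog '[[[0,0,0,0,0.001,-0.002,1],[0,0,0,0,0.002,-0.004,1],[0,0,0,0,0.002,-0.006,1],[0,0,0,0,0.002,-0.008,1],[0,0,0,0,0.002,-0.009,1],[0,0,0,0,0.002,-0.009,1],[0,0,0,0,0.002,-0.009,1],[0,0,0,0,0.002,-0.009,1],[0,0,0,0,0.002,-0.009,1],[0,0,0,0,0.002,-0.009,1]]]'
```

```text
time_s: 18.55
tool_pos: [0.5449, 0.0424, 0.0314]
eef_rot: [[0.002, 1.0, 0.0], [1.0, -0.002, -0.0], [-0.0, 0.0, -1.0]]
ft_force: [0.5, 0.7, -0.7]
finger_gap: 0.0439
```

```bash
python3 -m jog '[[[0,0,0,-0.001,0,-0.001,1],[0,0,0,-0.001,0,-0.002,1],[0,0,0,-0.001,0,-0.003,1],[0,0,0,-0.001,0,-0.003,1],[0,0,0,-0.001,0,-0.003,1],[0,0,0,-0.001,0,-0.003,0.5],[0,0,0,-0.001,0,-0.003,0],[0,0,0,-0.001,0,-0.003,-0.5],[0,0,0,-0.001,0,-0.003,-1],[0,0,0,-0.001,0,-0.003,-1]]]'
python3 -m jog '[[[0,0,0,0,0,0,-1],[0,0,0,0,0,0,-1],[0,0,0,0,0,0.01,-1],[0,0,0,0,0,0.03,-1],[0,0,0,0,0,0.05,-1],[0,0,0,0,0,0.08,-1],[0,0,0,0,-0.02,0.11,-1],[0,0,0,0,-0.04,0.13,-1],[0,0,0,0,-0.06,0.13,-1],[0,0,0,0,-0.08,0.13,-1]]]'
python3 - <<'E'
from h import *
c=prep("scene"); crop(c,160,115,120,90,"pics/s11.png")
E
```

```text
time_s: 19.38
tool_pos: [0.544, 0.0424, 0.0284]
eef_rot: [[0.002, 1.0, 0.0], [1.0, -0.002, -0.0], [-0.0, 0.0, -1.0]]
ft_force: [-0.3, 0.1, 0.3]
finger_gap: 0.0777
time_s: 20.22
tool_pos: [0.5452, -0.0387, 0.1615]
eef_rot: [[0.001, 1.0, 0.005], [1.0, -0.001, -0.001], [-0.001, 0.005, -1.0]]
ft_force: [-0.4, -0.2, -0.8]
finger_gap: 0.0853
pics/s11.png f 6.666666666666667
```

View pics/s11.png

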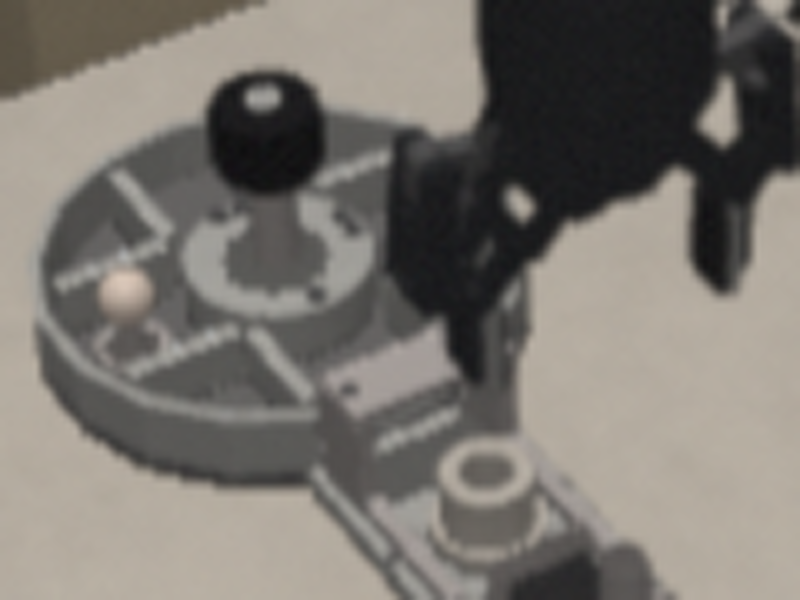

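The bush stands upright in the channel ahead of the pusher, with its top at (487,470). Next I grip the handle.

```bash
python3 -m jog '[[[0,0,0,0,-0.01,0,-1],[0,0,0,-0.001,-0.014,-0.015,-1],[0,0,0,-0.001,-0.014,-0.035,-1],[0,0,0,-0.001,-0.014,-0.055,-1],[0,0,0,-0.001,-0.014,-0.075,-1],[0,0,0,-0.001,-0.014,-0.095,-1],[0,0,0,-0.001,-0.014,-0.107,-1],[0,0,0,-0.001,-0.014,-0.112,-1],[0,0,0,-0.001,-0.014,-0.113,-1],[0,0,0,-0.001,-0.014,-0.113,-1]]]'
python3 -m jog '[[[0,0,0,0,0,0,-0.6],[0,0,0,0,0,0,-0.2],[0,0,0,0,0,0,0.2],[0,0,0,0,0,0,0.5],[0,0,0,0,0,0,0.7],[0,0,0,0,0,0,1],[0,0,0,0,0,0,1],[0,0,0,0,0,0,1],[0,0,0,0,0,0,1],[0,0,0,0,0,0,1]]]'
```

```text
time_s: 21.1
tool_pos: [0.5433, -0.0516, 0.0458]
eef_rot: [[0.001, 1.0, 0.001], [1.0, -0.001, -0.0], [-0.0, 0.001, -1.0]]
ft_force: [0.7, -0.9, -0.7]
finger_gap: 0.0855
time_s: 21.93
tool_pos: [0.5444, -0.0517, 0.0459]
eef_rot: [[0.002, 1.0, 0.004], [1.0, -0.002, -0.0], [-0.0, 0.004, -1.0]]
ft_force: [5.5, 0.7, -1.2]
finger_gap: 0.0163
```

```bash
python3 -m jog '[[[0,0,0,0.001,0.004,0,1],[0,0,0,0.001,0.01,0,1],[0,0,0,0.001,0.017,0,1],[0,0,0,0.001,0.024,0,1],[0,0,0,0.001,0.031,0,1],[0,0,0,0.001,0.038,0,1],[0,0,0,0.001,0.045,0,1],[0,0,0,0.001,0.052,0,1],[0,0,0,0.001,0.059,0,1],[0,0,0,0.001,0.065,0,1]]]'
python3 - <<'E'
from h import *
c=prep("scene"); crop(c,160,115,120,90,"pics/s12.png")
E
```

```text
time_s: 22.77
tool_pos: [0.544, 0.0143, 0.0459]
eef_rot: [[0.001, 1.0, 0.0], [1.0, -0.001, -0.0], [-0.0, 0.0, -1.0]]
ft_force: [-2.0, -2.0, 5.7]
finger_gap: 0.0167
pics/s12.png f 6.666666666666667
```

View pics/s12.png

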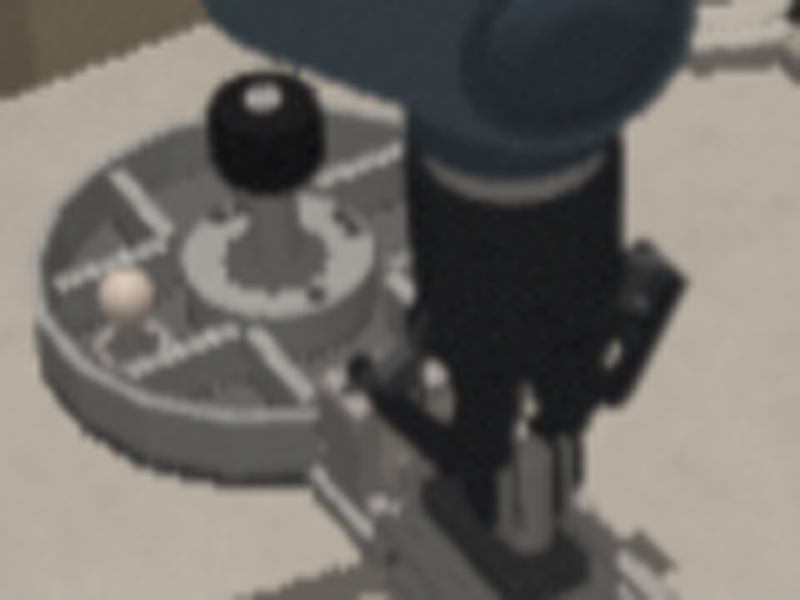

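```bash
python3 -m jog '[[[0,0,0,0,0.006,0,1],[0,0,0,0,0.012,0,1],[0,0,0,0,0.018,0,1],[0,0,0,0,0.024,0,1],[0,0,0,0,0.029,0,1],[0,0,0,0,0.034,0,1],[0,0,0,0,0.039,0,1],[0,0,0,0,0.043,0,1],[0,0,0,0,0.045,0,1],[0,0,0,0,0.047,0,1]]]'
python3 -m jog '[[[0,0,0,0,0.001,0,1],[0,0,0,0,0.002,0,1],[0,0,0,0,0.002,0,1],[0,0,0,0,0.002,0,1],[0,0,0,0,0.002,0,1],[0,0,0,0,0.002,0,1],[0,0,0,0,0.002,0,1],[0,0,0,0,0.002,0,1],[0,0,0,0,0.002,0,1],[0,0,0,0,0.002,0,1]]]'
```

```text
time_s: 23.65
tool_pos: [0.5437, 0.0584, 0.0459]
eef_rot: [[-0.001, 1.0, -0.001], [1.0, 0.001, -0.007], [-0.007, -0.001, -1.0]]
ft_force: [-3.7, -22.8, 6.0]
finger_gap: 0.0162
time_s: 24.48
tool_pos: [0.5437, 0.0584, 0.0459]
eef_rot: [[-0.0, 1.0, -0.001], [1.0, 0.0, -0.009], [-0.009, -0.001, -1.0]]
ft_force: [-4.2, -22.6, 7.1]
finger_gap: 0.0164
```

```bash
python3 -m jog '[[[0,0,0,0,-0.004,0,1],[0,0,0,0,-0.01,0,1],[0,0,0,0,-0.017,0,1],[0,0,0,0,-0.024,0,1],[0,0,0,0,-0.031,0,1],[0,0,0,0,-0.038,0,1],[0,0,0,0,-0.045,0,1],[0,0,0,0,-0.052,0,1],[0,0,0,0,-0.059,0,1],[0,0,0,0,-0.065,0,1]]]'
python3 -m jog '[[[0,0,0,0,-0.007,0,1],[0,0,0,0,-0.014,0,1],[0,0,0,0,-0.021,0,1],[0,0,0,0,-0.028,0,1],[0,0,0,0,-0.034,0,1],[0,0,0,0,-0.04,0,1],[0,0,0,0,-0.045,0,1],[0,0,0,0,-0.049,0,1],[0,0,0,0,-0.051,0,1],[0,0,0,0,-0.052,0,1]]]'
python3 - <<'E'
from h import *
s=bot.observe(); print(s["tool_pos"],s["ft_force"])
c=prep("scene"); crop(c,160,115,120,90,"pics/s13.png")
E
```

```text
time_s: 25.32
tool_pos: [0.5441, -0.0017, 0.0459]
eef_rot: [[0.001, 1.0, 0.001], [1.0, -0.001, 0.001], [0.001, 0.001, -1.0]]
ft_force: [0.1, 1.4, 5.9]
finger_gap: 0.0168
time_s: 26.15
tool_pos: [0.5444, -0.0517, 0.0459]
eef_rot: [[0.003, 1.0, 0.001], [1.0, -0.003, 0.005], [0.005, 0.001, -1.0]]
ft_force: [1.5, 13.7, 8.4]
finger_gap: 0.0164
[ 0.54440241 -0.05171688  0.04588409] [ 1.48576074 13.70548342  8.36077613]
pics/s13.png f 6.666666666666667
```

View pics/s13.png

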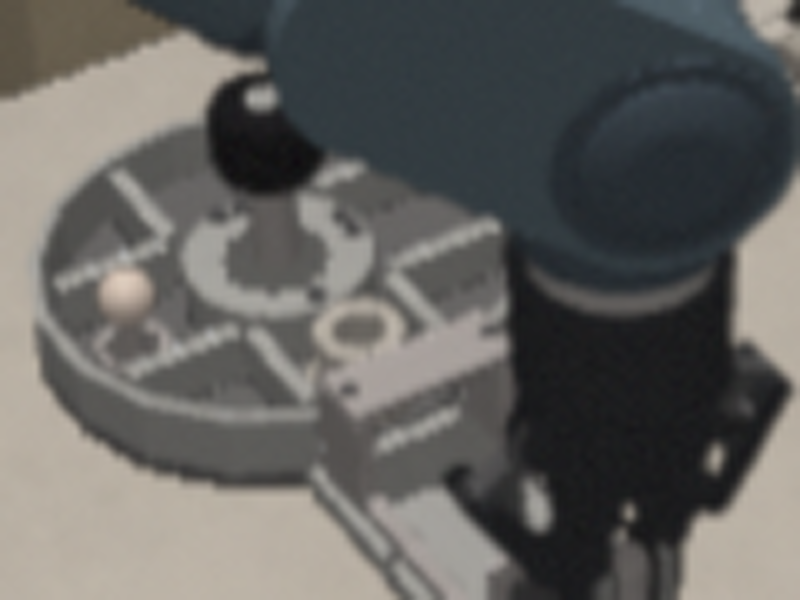

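The bush is in pocket 1 at (358,330) and the pusher is at its back stop. Next I move to the knob with the jaws at +45°.

```bash
python3 -m jog '[[[0,0,0,0,0.002,0,0.5],[0,0,0,0,0.002,0,0],[0,0,0,0,0.002,0,-0.5],[0,0,0,0,0.002,0,-1],[0,0,0,0,0.002,0,-1],[0,0,0,0,0.002,0.02,-1],[0,0,0,0,0.002,0.05,-1],[0,0,0,0,0.002,0.08,-1],[0,0,0,0,0.002,0.11,-1],[0,0,0,0,0.002,0.13,-1]]]'
python3 -m jog '[[[0,0,0.05,0,0.015,0,-1],[0,0,0.1,0,0.045,0,-1],[0,0,0.15,0,0.08,0,-1],[0,0,0.2,0,0.115,0,-1],[0,0,0.25,0,0.15,0,-1],[0,0,0.3,0,0.185,0,-1],[0,0,0.34,0,0.22,0,-1],[0,0,0.375,0,0.245,0,-1],[0,0,0.375,0,0.26,0,-1],[0,0,0.375,0,0.261,0,-1]]]'
python3 - <<'E'
from h import *
s=bot.observe(); print(s["tool_pos"],s["qpos"])
c=prep("scene"); crop(c,160,100,150,110,"pics/s14.png")
t=prep("top"); crop(t,150,155,140,80,"pics/t14.png")
E
```

```text
time_s: 27.03
tool_pos: [0.5448, -0.053, 0.1784]
eef_rot: [[0.002, 1.0, 0.003], [1.0, -0.002, -0.001], [-0.001, 0.003, -1.0]]
ft_force: [0.9, -0.1, 0.1]
finger_gap: 0.0854
time_s: 27.87
tool_pos: [0.5434, 0.2109, 0.1751]
eef_rot: [[-0.708, 0.706, -0.0], [0.706, 0.708, 0.001], [0.001, 0.0, -1.0]]
ft_force: [0.4, 0.4, -0.7]
finger_gap: 0.0853
[0.54336952 0.2108554  0.17508419] [ 1.75484407e-01  1.46829552e-01  1.77841264e+00  6.41191157e-04
  1.21653861e+00 -6.11647494e-01]
pics/s14.png f 5.333333333333333
pics/t14.png f 5.714285714285714
```

View pics/s14.png

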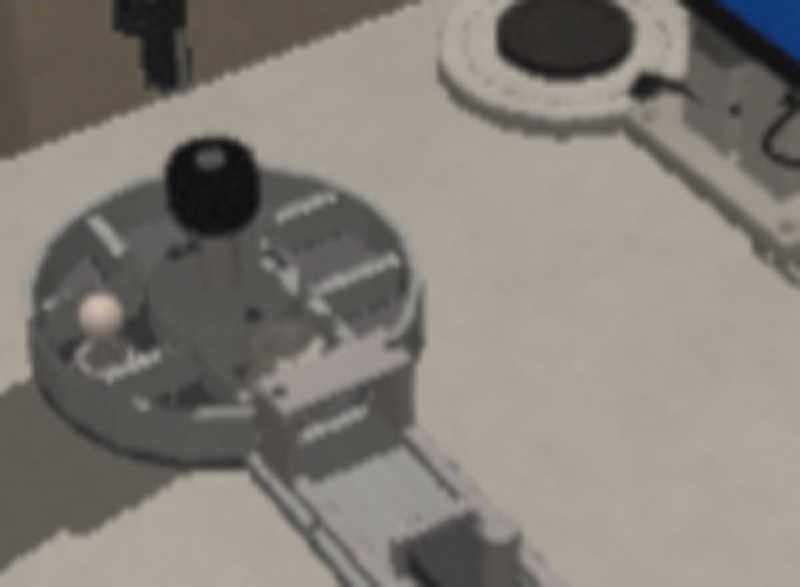

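Now I descend to the knob (dz −0.092) and grip it.

```bash
python3 -m jog '[[[0,0,0,0,-0.001,-0.015,-1],[0,0,0,0,-0.001,-0.03,-1],[0,0,0,0,-0.001,-0.045,-1],[0,0,0,0,-0.001,-0.06,-1],[0,0,0,0,-0.001,-0.075,-1],[0,0,0,0,-0.001,-0.085,-1],[0,0,0,0,-0.001,-0.09,-1],[0,0,0,0,-0.001,-0.093,-1],[0,0,0,0,-0.001,-0.093,-1],[0,0,0,0,-0.001,-0.093,-1]]]'
python3 -m jog '[[[0,0,0,0,0,0,-0.6],[0,0,0,0,0,0,-0.3],[0,0,0,0,0,0,0],[0,0,0,0,0,0,0.3],[0,0,0,0,0,0,0.6],[0,0,0,0,0,0,1],[0,0,0,0,0,0,1],[0,0,0,0,0,0,1],[0,0,0,0,0,0,1],[0,0,0,0,0,0,1]]]'
```

```text
time_s: 28.8
tool_pos: [0.5444, 0.2072, 0.083]
eef_rot: [[-0.706, 0.708, 0.001], [0.709, 0.706, 0.0], [-0.001, 0.001, -1.0]]
ft_force: [0.1, -0.4, -0.1]
finger_gap: 0.0853
time_s: 29.63
tool_pos: [0.5444, 0.2077, 0.0831]
eef_rot: [[-0.706, 0.708, 0.001], [0.708, 0.706, 0.001], [-0.0, 0.001, -1.0]]
ft_force: [-1.9, 1.5, 5.4]
finger_gap: 0.043
```

```bash
python3 -m jog '[[[0,0,-0.02,0,0,0,1],[0,0,-0.06,0,0,0,1],[0,0,-0.1,-0.001,0.001,0,1],[0,0,-0.14,-0.001,0.001,0,1],[0,0,-0.18,-0.001,0.001,0,1],[0,0,-0.22,-0.001,0.001,0,1],[0,0,-0.26,-0.001,0.001,0,1],[0,0,-0.3,-0.001,0.001,0,1],[0,0,-0.34,-0.001,0.001,0,1],[0,0,-0.38,-0.001,0.001,0,1]]]'
python3 -m jog '[[[0,0,-0.04,0,0,0,1],[0,0,-0.08,0,0,0,1],[0,0,-0.12,0,0,0,1],[0,0,-0.16,0,0,0,1],[0,0,-0.2,0,0,0,1],[0,0,-0.24,0,0,0,1],[0,0,-0.28,0,0,0,1],[0,0,-0.32,0,0,0,1],[0,0,-0.35,0,0,0,1],[0,0,-0.37,0,0,0,1]]]'
python3 - <<'E'
from h import *
s=bot.observe(); print(s["tool_pos"],s["qpos"],s["ft_force"])
c=prep("scene"); crop(c,150,115,140,105,"pics/s15.png")
E
```

```text
time_s: 30.47
tool_pos: [0.5428, 0.2071, 0.0831]
eef_rot: [[0.015, 1.0, -0.001], [1.0, -0.015, -0.003], [-0.003, -0.001, -1.0]]
ft_force: [-5.8, -5.8, 10.0]
finger_gap: 0.0429
time_s: 31.3
tool_pos: [0.5412, 0.2077, 0.0831]
eef_rot: [[0.709, 0.705, -0.005], [0.705, -0.709, -0.003], [-0.005, -0.001, -1.0]]
ft_force: [-11.7, -4.2, 14.6]
finger_gap: 0.0424
[0.54121713 0.20767455 0.08311364] [ 0.17173256  0.26565677  1.82772202 -0.00212167  1.05337829  0.96126817] [-11.70511844  -4.22339494  14.61123753]
pics/s15.png f 5.714285714285714
```

View pics/s15.png

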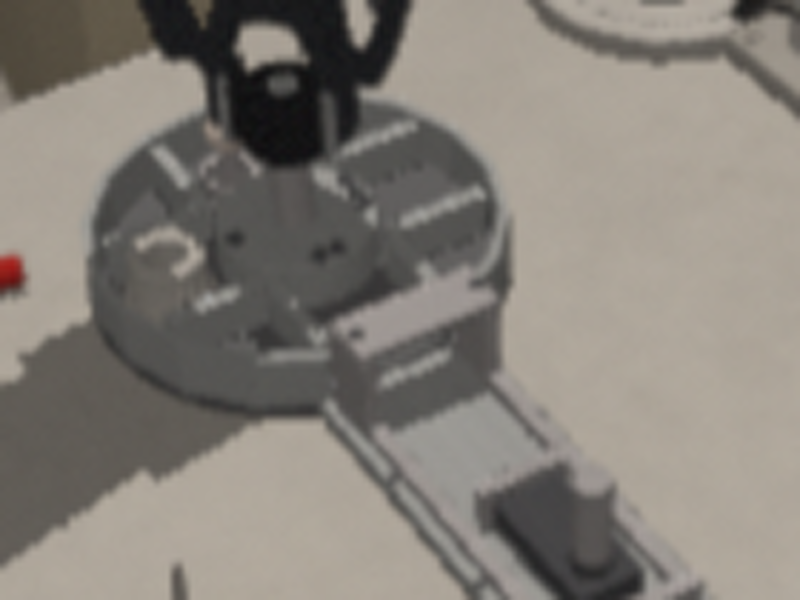

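Pocket 2, with its two pips at (328,250), now faces the gate. I release the knob and head for the open drum.

```bash
python3 -m jog '[[[0,0,0,0,0,0,0.5],[0,0,0,0,0,0,0],[0,0,0,0,0,0,-0.5],[0,0,0,0,0,0,-1],[0,0,0,0,0,0,-1],[0,0,0,0,0,0,-1],[0,0,0,0,0,0.02,-1],[0,0,0,0,0,0.05,-1],[0,0,0,0,0,0.08,-1],[0,0,0,0,0,0.1,-1]]]'
python3 -m jog '[[[0,0,0.05,0,-0.015,0,-1],[0,0,0.1,0,-0.045,0,-1],[0,0,0.15,0,-0.08,0,-1],[0,0,0.2,0,-0.12,0,-1],[0,0,0.25,0,-0.16,0,-1],[0,0,0.3,0,-0.2,0,-1],[0,0,0.34,0,-0.23,0,-1],[0,0,0.377,0,-0.255,0,-1],[0,0,0.377,0,-0.27,0,-1],[0,0,0.377,0,-0.275,0,-1]]]'
python3 - <<'E'
from h import *
s=bot.observe(); print(s["tool_pos"])
c=prep("scene"); crop(c,150,115,240,180,"pics/s16.png"); crop(c,270,215,100,75,"pics/s16d.png")
c=prep("top"); crop(c,150,155,240,100,"pics/t16.png");crop(c,295,155,64,48,"pics/t16d.png")
E
```

```text
time_s: 32.18
tool_pos: [0.5439, 0.2086, 0.1851]
eef_rot: [[0.708, 0.706, 0.003], [0.706, -0.708, 0.001], [0.003, 0.002, -1.0]]
ft_force: [1.0, 0.1, 0.2]
finger_gap: 0.0853
time_s: 33.02
tool_pos: [0.5428, -0.0689, 0.1822]
eef_rot: [[0.001, 1.0, 0.0], [1.0, -0.001, -0.0], [-0.0, 0.0, -1.0]]
ft_force: [-0.3, -0.3, -0.3]
finger_gap: 0.0855
[ 0.54284424 -0.0689374   0.18218083]
pics/s16.png f 3.3333333333333335
pics/s16d.png f 8.0
pics/t16.png f 3.3333333333333335
pics/t16d.png f 12.5
```

View pics/s16.png

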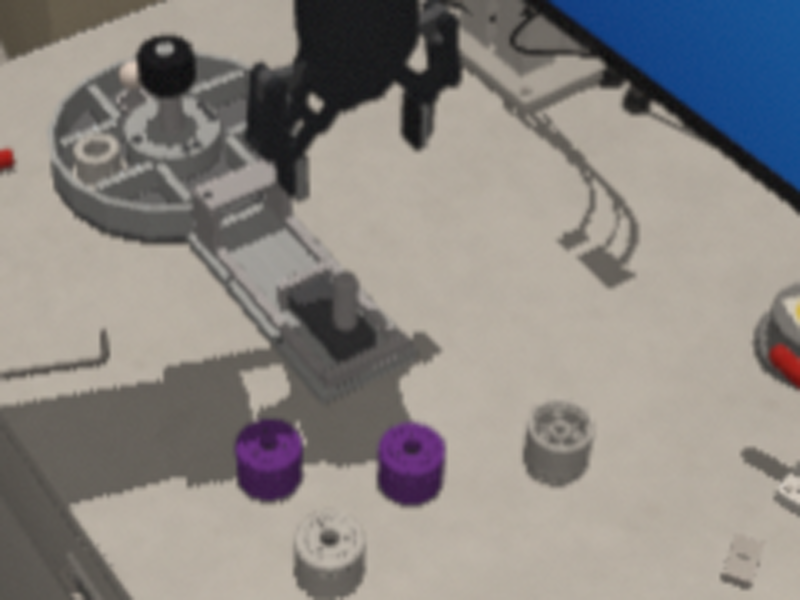

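View pics/s16d.png

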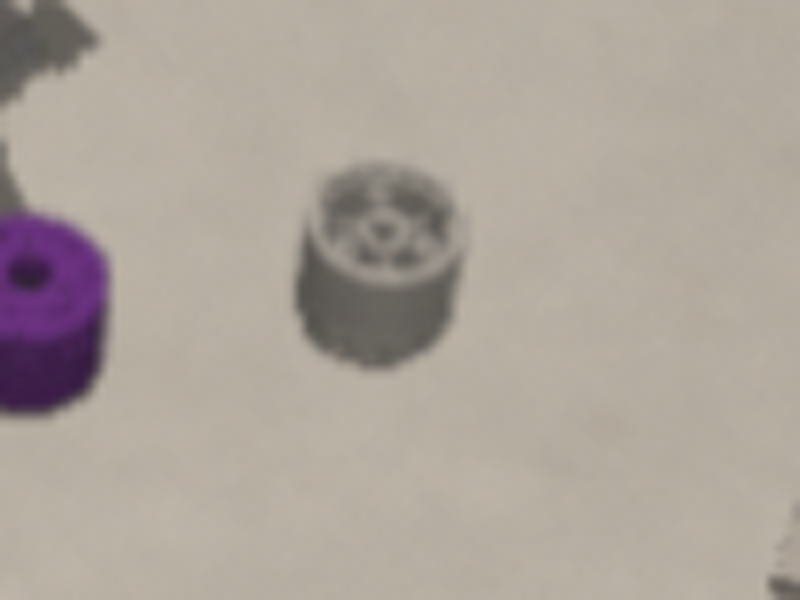

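View pics/t16.png

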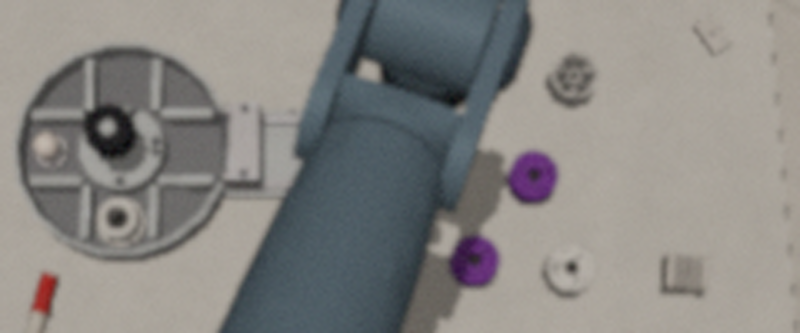

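View pics/t16d.png

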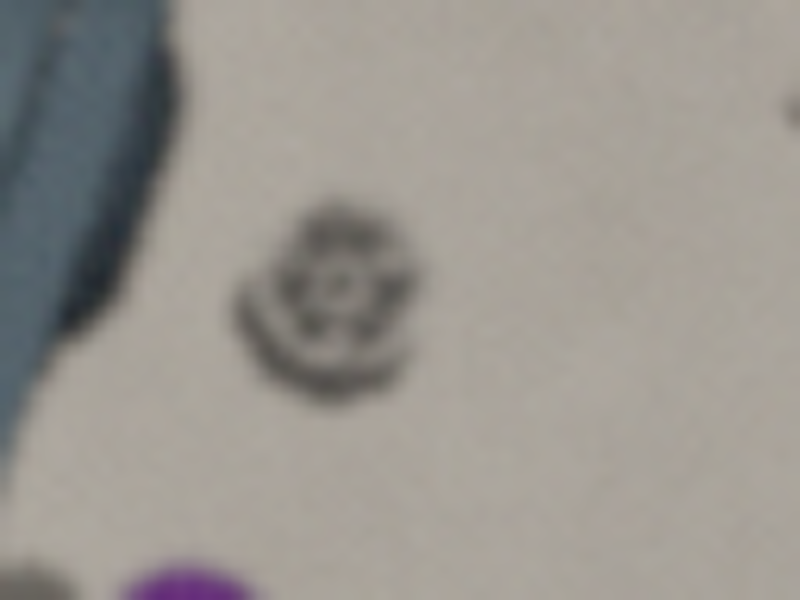

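Run:
```python
from h import *
s=prep("scene");t=prep("top")
print(world(s,270+387/8-.44,215+222/8-.44,.038), world(t,295+345/12.5-.46,155+288/12.5-.46,.03))
print(world(s,270+378/8-.44,215+305/8-.44,.0))
```

```text
[ 0.61587225 -0.21848165  0.038     ] [ 0.61391034 -0.21673552  0.03      ]
[ 0.61677546 -0.21907966  0.        ]
```

```bash
python3 -m jog '[[[0,0,0,0.01,-0.02,0,-1],[0,0,0,0.025,-0.05,0,-1],[0,0,0,0.04,-0.08,0,-1],[0,0,0,0.055,-0.11,0,-1],[0,0,0,0.068,-0.135,0,-1],[0,0,0,0.073,-0.15,-0.015,-1],[0,0,0,0.073,-0.15,-0.04,-1],[0,0,0,0.073,-0.15,-0.065,-1],[0,0,0,0.073,-0.15,-0.09,-1],[0,0,0,0.073,-0.15,-0.11,-1]]]'
python3 -m jog '[[[0,0,0,0,0,-0.01,-1],[0,0,0,0,0,-0.02,-1],[0,0,0,0,0,-0.03,-1],[0,0,0,0,0,-0.04,-1],[0,0,0,0,0,-0.048,-1],[0,0,0,0,0,-0.054,-1],[0,0,0,0,0,-0.057,-1],[0,0,0,0,0,-0.057,-1],[0,0,0,0,0,-0.057,-1],[0,0,0,0,0,-0.057,-1]]]'
python3 - <<'E'
from h import *
c=prep("scene"); crop(c,270,205,100,75,"pics/s17.png")
E
```

```text
time_s: 34.05
tool_pos: [0.6155, -0.2146, 0.07]
eef_rot: [[-0.004, 1.0, -0.002], [1.0, 0.004, 0.001], [0.001, -0.002, -1.0]]
ft_force: [-0.8, 0.0, -0.8]
finger_gap: 0.0857
time_s: 34.88
tool_pos: [0.6163, -0.2169, 0.016]
eef_rot: [[-0.002, 1.0, 0.001], [1.0, 0.002, -0.001], [-0.001, 0.001, -1.0]]
ft_force: [0.4, -0.7, 0.2]
finger_gap: 0.0855
pics/s17.png f 8.0
```

View pics/s17.png

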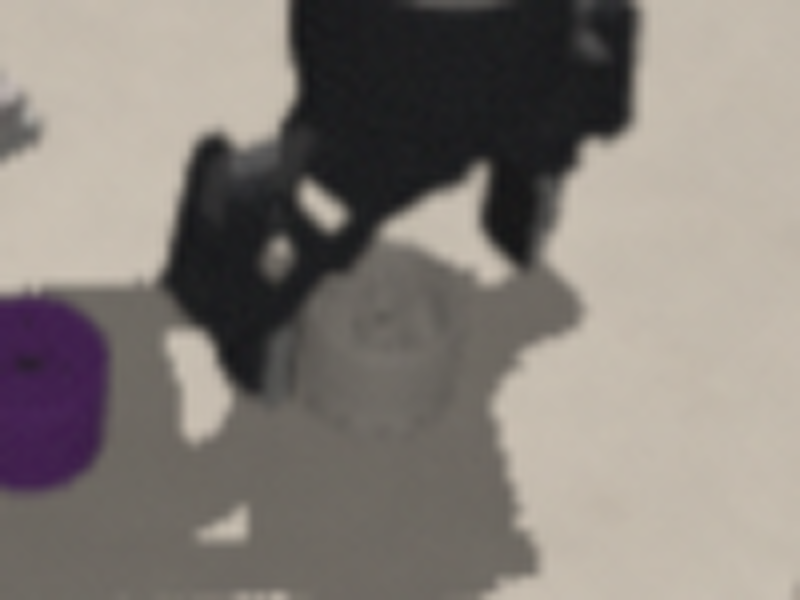

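```bash
python3 -m jog '[[[0,0,0,0,-0.001,0,-0.6],[0,0,0,0,-0.002,0,-0.3],[0,0,0,0,-0.002,0,0],[0,0,0,0,-0.002,0,0.2],[0,0,0,0,-0.002,0,0.5],[0,0,0,0,-0.002,0,1],[0,0,0,0,-0.002,0,1],[0,0,0,0,-0.002,0,1],[0,0,0,0,-0.002,0,1],[0,0,0,0,-0.002,0,1]]]'
python3 -m jog '[[[0,0,0,0,0,0.01,1],[0,0,0,0,0,0.03,1],[0,0,0,0,0,0.055,1],[0,0,0,0,0,0.08,1],[0,0,0,0,0,0.105,1],[0,0,0,0,0,0.125,1],[0,0,0,-0.006,0.015,0.135,1],[0,0,0,-0.014,0.04,0.135,1],[0,0,0,-0.022,0.065,0.135,1],[0,0,0,-0.031,0.09,0.135,1]]]'
```

```text
time_s: 35.77
tool_pos: [0.6164, -0.219, 0.0159]
eef_rot: [[-0.003, 1.0, 0.001], [1.0, 0.003, -0.001], [-0.001, 0.001, -1.0]]
ft_force: [0.4, -0.4, 6.3]
finger_gap: 0.0439
time_s: 36.6
tool_pos: [0.5838, -0.1274, 0.1501]
eef_rot: [[-0.002, 1.0, -0.001], [1.0, 0.002, 0.001], [0.001, -0.001, -1.0]]
ft_force: [0.4, 0.1, -0.4]
finger_gap: 0.0441
```

```bash
python3 -m jog '[[[0,0,0,-0.007,0.025,0,1],[0,0,0,-0.014,0.05,0,1],[0,0,0,-0.021,0.08,0,1],[0,0,0,-0.028,0.11,0,1],[0,0,0,-0.034,0.14,0,1],[0,0,0,-0.038,0.16,0,1],[0,0,0,-0.04,0.171,0,1],[0,0,0,-0.04,0.171,-0.01,1],[0,0,0,-0.04,0.171,-0.025,1],[0,0,0,-0.04,0.171,-0.045,1]]]'
python3 -m jog '[[[0,0,0,0,0,-0.015,1],[0,0,0,0,0,-0.03,1],[0,0,0,0,0,-0.045,1],[0,0,0,0,0,-0.055,1],[0,0,0,0,0,-0.06,1],[0,0,0,0,0,-0.065,1],[0,0,0,0,0,-0.068,1],[0,0,0,0,0,-0.068,1],[0,0,0,0,0,-0.068,1],[0,0,0,0,0,-0.068,1]]]'
```

```text
time_s: 37.43
tool_pos: [0.5459, 0.0415, 0.1055]
eef_rot: [[-0.002, 1.0, 0.003], [1.0, 0.002, -0.001], [-0.001, 0.003, -1.0]]
ft_force: [0.0, -0.3, -0.5]
finger_gap: 0.0441
time_s: 38.27
tool_pos: [0.5455, 0.0423, 0.038]
eef_rot: [[-0.003, 1.0, 0.001], [1.0, 0.003, -0.0], [-0.0, 0.001, -1.0]]
ft_force: [-0.3, 0.8, -0.6]
finger_gap: 0.044
```

```bash
python3 -m jog '[[[0,0,0,-0.002,0.001,-0.002,1],[0,0,0,-0.002,0.001,-0.004,1],[0,0,0,-0.002,0.001,-0.006,1],[0,0,0,-0.002,0.001,-0.008,1],[0,0,0,-0.002,0.001,-0.009,1],[0,0,0,-0.002,0.001,-0.01,1],[0,0,0,-0.002,0.001,-0.01,1],[0,0,0,-0.002,0.001,-0.01,1],[0,0,0,-0.002,0.001,-0.01,1],[0,0,0,-0.002,0.001,-0.01,1]]]'
```

```text
time_s: 39.1
tool_pos: [0.5429, 0.0434, 0.0279]
eef_rot: [[-0.003, 1.0, -0.0], [1.0, 0.003, 0.0], [0.0, -0.0, -1.0]]
ft_force: [-2.3, 1.0, 5.5]
finger_gap: 0.0444
```

Contact is at 5.5 N, so the drum is on the channel floor. Releasing and moving to the handle.

```bash
python3 -m jog '[[[0,0,0,0,0,0,0.5],[0,0,0,0,0,0,0],[0,0,0,0,0,0,-0.5],[0,0,0,0,0,0,-1],[0,0,0,0,0,0,-1],[0,0,0,0,0,0.01,-1],[0,0,0,0,0,0.035,-1],[0,0,0,0,0,0.065,-1],[0,0,0,0,0,0.1,-1],[0,0,0,0,-0.02,0.13,-1]]]'
python3 -m jog '[[[0,0,0,0,-0.03,0,-1],[0,0,0,0,-0.06,0,-1],[0,0,0,0.001,-0.075,-0.01,-1],[0,0,0,0.001,-0.077,-0.035,-1],[0,0,0,0.001,-0.077,-0.06,-1],[0,0,0,0.001,-0.077,-0.08,-1],[0,0,0,0.001,-0.077,-0.1,-1],[0,0,0,0.001,-0.077,-0.11,-1],[0,0,0,0.001,-0.077,-0.112,-1],[0,0,0,0.001,-0.077,-0.112,-1]]]'
python3 - <<'E'
from h import *
c=prep("scene"); crop(c,160,115,120,90,"pics/s18.png")
E
```

```text
time_s: 39.93
tool_pos: [0.5428, 0.0252, 0.1598]
eef_rot: [[-0.006, 1.0, 0.001], [1.0, 0.006, 0.001], [0.001, 0.001, -1.0]]
ft_force: [0.1, 0.4, -1.0]
finger_gap: 0.0852
time_s: 40.77
tool_pos: [0.5438, -0.0535, 0.0454]
eef_rot: [[-0.003, 1.0, -0.001], [1.0, 0.003, 0.0], [0.0, -0.001, -1.0]]
ft_force: [-0.1, -0.5, 0.7]
finger_gap: 0.0853
pics/s18.png f 6.666666666666667
```

View pics/s18.png

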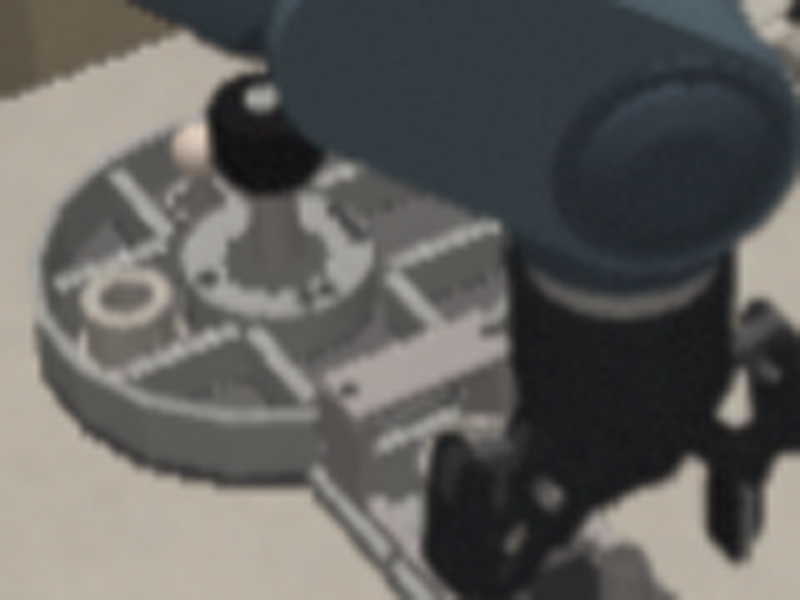

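```bash
python3 -m jog '[[[0,0,0,0,0,0,-0.6],[0,0,0,0,0,0,-0.2],[0,0,0,0,0,0,0.2],[0,0,0,0,0,0,0.5],[0,0,0,0,0,0,0.7],[0,0,0,0,0,0,1],[0,0,0,0,0,0,1],[0,0,0,0,0,0,1],[0,0,0,0,0,0,1],[0,0,0,0,0,0,1]]]'
python3 -m jog '[[[0,0,0,0.001,0.004,0,1],[0,0,0,0.001,0.01,0,1],[0,0,0,0.001,0.017,0,1],[0,0,0,0.001,0.024,0,1],[0,0,0,0.001,0.031,0,1],[0,0,0,0.001,0.038,0,1],[0,0,0,0.001,0.045,0,1],[0,0,0,0.001,0.052,0,1],[0,0,0,0.001,0.059,0,1],[0,0,0,0.001,0.065,0,1]]]'
python3 -m jog '[[[0,0,0,0,0.006,0,1],[0,0,0,0,0.012,0,1],[0,0,0,0,0.018,0,1],[0,0,0,0,0.024,0,1],[0,0,0,0,0.029,0,1],[0,0,0,0,0.034,0,1],[0,0,0,0,0.039,0,1],[0,0,0,0,0.043,0,1],[0,0,0,0,0.046,0,1],[0,0,0,0,0.048,0,1]]]'
```

```text
time_s: 41.65
tool_pos: [0.5444, -0.0536, 0.0458]
eef_rot: [[-0.003, 1.0, 0.001], [1.0, 0.003, -0.0], [-0.0, 0.001, -1.0]]
ft_force: [0.7, 1.0, 2.9]
finger_gap: 0.0166
time_s: 42.48
tool_pos: [0.544, 0.0114, 0.0457]
eef_rot: [[-0.003, 1.0, -0.003], [1.0, 0.003, -0.001], [-0.001, -0.003, -1.0]]
ft_force: [-6.5, -1.9, 8.7]
finger_gap: 0.0167
time_s: 43.32
tool_pos: [0.5437, 0.0564, 0.0457]
eef_rot: [[-0.006, 1.0, -0.004], [1.0, 0.006, -0.008], [-0.008, -0.004, -1.0]]
ft_force: [-8.6, -21.9, 9.9]
finger_gap: 0.0161
```

```bash
python3 -m jog '[[[0,0,0,-0.001,-0.004,0,1],[0,0,0,-0.001,-0.01,0,1],[0,0,0,-0.001,-0.017,0,1],[0,0,0,-0.001,-0.024,0,1],[0,0,0,-0.001,-0.031,0,1],[0,0,0,-0.001,-0.038,0,1],[0,0,0,-0.001,-0.045,0,1],[0,0,0,-0.001,-0.052,0,1],[0,0,0,-0.001,-0.059,0,1],[0,0,0,-0.001,-0.065,0,1]]]'
python3 -m jog '[[[0,0,0,0,-0.007,0,1],[0,0,0,0,-0.014,0,1],[0,0,0,0,-0.021,0,1],[0,0,0,0,-0.028,0,1],[0,0,0,0,-0.034,0,1],[0,0,0,0,-0.04,0,1],[0,0,0,0,-0.045,0,1],[0,0,0,0,-0.049,0,1],[0,0,0,0,-0.051,0,1],[0,0,0,0,-0.052,0,1]]]'
python3 - <<'E'
from h import *
s=bot.observe(); print(s["tool_pos"],s["ft_force"])
c=prep("scene"); crop(c,160,115,120,90,"pics/s19.png")
E
```

```text
time_s: 44.15
tool_pos: [0.5441, -0.0058, 0.0457]
eef_rot: [[-0.003, 1.0, 0.0], [1.0, 0.003, 0.0], [0.0, 0.0, -1.0]]
ft_force: [0.9, 2.1, 6.0]
finger_gap: 0.0167
time_s: 44.98
tool_pos: [0.5444, -0.0537, 0.0457]
eef_rot: [[-0.0, 1.0, 0.001], [1.0, 0.0, 0.009], [0.009, 0.001, -1.0]]
ft_force: [3.7, 24.1, 9.0]
finger_gap: 0.0166
[ 0.54436377 -0.05371181  0.04568104] [ 3.67939217 24.13639039  9.03401172]
pics/s19.png f 6.666666666666667
```

View pics/s19.png

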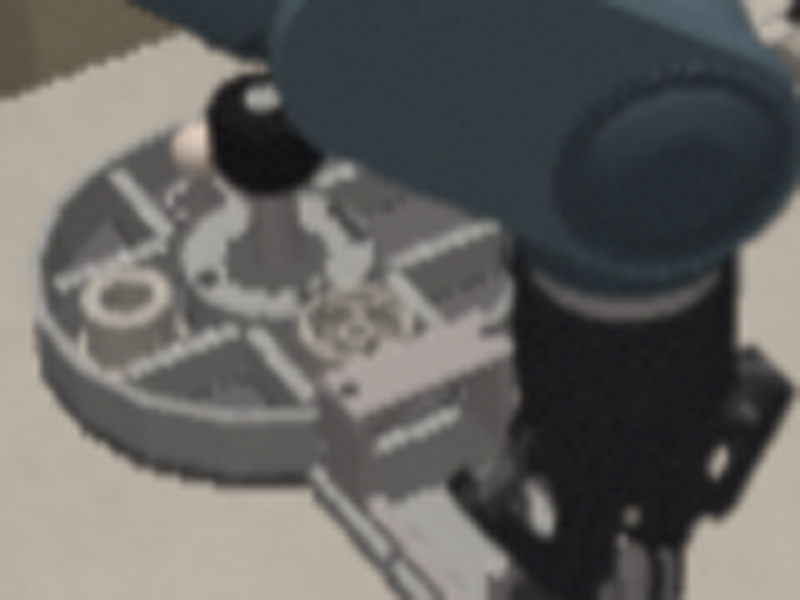

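The open drum is in pocket 2 at (355,325). Next is the knob, turning −90° again.

```bash
python3 -m jog '[[[0,0,0,0,0.004,0,0.5],[0,0,0,0,0.004,0,0],[0,0,0,0,0.004,0,-0.5],[0,0,0,0,0.004,0,-1],[0,0,0,0,0.004,0,-1],[0,0,0,0,0.004,0.02,-1],[0,0,0,0,0.004,0.05,-1],[0,0,0,0,0.004,0.08,-1],[0,0,0,0,0.004,0.11,-1],[0,0,0,0,0.004,0.13,-1]]]'
python3 -m jog '[[[0,0,0.05,0,0.015,0,-1],[0,0,0.1,0,0.045,0,-1],[0,0,0.15,0,0.08,0,-1],[0,0,0.2,0,0.115,0,-1],[0,0,0.25,0,0.15,0,-1],[0,0,0.3,0,0.185,0,-1],[0,0,0.34,-0.001,0.22,0,-1],[0,0,0.375,-0.001,0.245,0,-1],[0,0,0.375,-0.001,0.26,0,-1],[0,0,0.375,-0.001,0.262,0,-1]]]'
python3 -m jog '[[[0,0,0,0,0,-0.015,-1],[0,0,0,0,0,-0.03,-1],[0,0,0,0,0,-0.045,-1],[0,0,0,0,0,-0.06,-1],[0,0,0,0,0,-0.075,-1],[0,0,0,0,0,-0.085,-1],[0,0,0,0,0,-0.09,-1],[0,0,0,0,0,-0.092,-1],[0,0,0,0,0,-0.092,-1],[0,0,0,0,0,-0.092,-1]]]'
```

```text
time_s: 45.87
tool_pos: [0.5447, -0.0543, 0.1784]
eef_rot: [[-0.002, 1.0, 0.003], [1.0, 0.002, -0.001], [-0.001, 0.003, -1.0]]
ft_force: [0.5, 0.4, 0.5]
finger_gap: 0.0851
time_s: 46.7
tool_pos: [0.5424, 0.2104, 0.175]
eef_rot: [[-0.711, 0.703, -0.0], [0.703, 0.711, 0.0], [0.0, -0.0, -1.0]]
ft_force: [-0.2, -0.5, -0.4]
finger_gap: 0.0852
time_s: 47.53
tool_pos: [0.5435, 0.2083, 0.0841]
eef_rot: [[-0.709, 0.705, 0.001], [0.705, 0.709, 0.0], [-0.001, 0.001, -1.0]]
ft_force: [-0.1, -0.3, 0.4]
finger_gap: 0.0854
```

```bash
python3 -m jog '[[[0,0,0,0,0,0,-0.6],[0,0,0,0,0,0,-0.3],[0,0,0,0,0,0,0],[0,0,0,0,0,0,0.3],[0,0,0,0,0,0,0.6],[0,0,0,0,0,0,1],[0,0,0,0,0,0,1],[0,0,0,0,0,0,1],[0,0,0,0,0,0,1],[0,0,0,0,0,0,1]]]'
python3 -m jog '[[[0,0,-0.02,0,0,0,1],[0,0,-0.06,0,0,0,1],[0,0,-0.1,0,0,0,1],[0,0,-0.14,0,0,0,1],[0,0,-0.18,0,0,0,1],[0,0,-0.22,0,0,0,1],[0,0,-0.26,0,0,0,1],[0,0,-0.3,0,0,0,1],[0,0,-0.34,0,0,0,1],[0,0,-0.38,0,0,0,1]]]'
python3 -m jog '[[[0,0,-0.04,0,0,0,1],[0,0,-0.08,0,0,0,1],[0,0,-0.12,0,0,0,1],[0,0,-0.16,0,0,0,1],[0,0,-0.2,0,0,0,1],[0,0,-0.24,0,0,0,1],[0,0,-0.28,0,0,0,1],[0,0,-0.32,0,0,0,1],[0,0,-0.35,0,0,0,1],[0,0,-0.37,0,0,0,1]]]'
python3 -m jog '[[[0,0,0,0,0,0,0.5],[0,0,0,0,0,0,0],[0,0,0,0,0,0,-0.5],[0,0,0,0,0,0,-1],[0,0,0,0,0,0,-1],[0,0,0,0,0,0,-1],[0,0,0,0,0,0.02,-1],[0,0,0,0,0,0.05,-1],[0,0,0,0,0,0.08,-1],[0,0,0,0,0,0.1,-1]]]'
python3 -m jog '[[[0,0,0.05,0,-0.015,0,-1],[0,0,0.1,0,-0.045,0,-1],[0,0,0.15,0,-0.08,0,-1],[0,0,0.2,0,-0.12,0,-1],[0,0,0.25,0,-0.16,0,-1],[0,0,0.3,0,-0.2,0,-1],[0,0,0.34,0,-0.23,0,-1],[0,0,0.375,0,-0.255,0,-1],[0,0,0.375,0,-0.27,0,-1],[0,0,0.375,0,-0.275,0,-1]]]'
python3 - <<'E'
from h import *
s=bot.observe(); print(s["tool_pos"])
c=prep("scene"); crop(c,150,115,240,180,"pics/s20.png"); crop(c,200,235,100,75,"pics/s20d.png"); crop(c,150,110,120,90,"pics/s20c.png")
c=prep("top"); crop(c,150,155,240,100,"pics/t20.png");crop(c,145,160,96,72,"pics/t20c.png")
E
```

```text
time_s: 48.37
tool_pos: [0.5434, 0.2087, 0.0841]
eef_rot: [[-0.709, 0.705, 0.001], [0.705, 0.709, 0.001], [-0.0, 0.001, -1.0]]
ft_force: [-1.8, 1.7, 5.3]
finger_gap: 0.0425
time_s: 49.2
tool_pos: [0.5428, 0.2084, 0.0841]
eef_rot: [[0.011, 1.0, -0.0], [1.0, -0.011, -0.0], [-0.0, -0.0, -1.0]]
ft_force: [-4.7, 0.1, 7.7]
finger_gap: 0.0422
time_s: 50.03
tool_pos: [0.5422, 0.2087, 0.0841]
eef_rot: [[0.707, 0.708, -0.002], [0.708, -0.707, -0.0], [-0.001, -0.001, -1.0]]
ft_force: [-6.9, 1.1, 9.5]
finger_gap: 0.0425
time_s: 50.87
tool_pos: [0.5438, 0.2084, 0.186]
eef_rot: [[0.705, 0.709, 0.003], [0.709, -0.705, 0.0], [0.002, 0.002, -1.0]]
ft_force: [-0.0, 0.3, 0.2]
finger_gap: 0.0853
time_s: 51.7
tool_pos: [0.5428, -0.069, 0.1832]
eef_rot: [[0.001, 1.0, -0.0], [1.0, -0.001, -0.0], [-0.0, -0.0, -1.0]]
ft_force: [-0.2, 0.4, -0.3]
finger_gap: 0.0856
[ 0.54278641 -0.06899303  0.18319954]
pics/s20.png f 3.3333333333333335
pics/s20d.png f 8.0
pics/s20c.png f 6.666666666666667
pics/t20.png f 3.3333333333333335
pics/t20c.png f 8.333333333333334
```

View pics/s20.png

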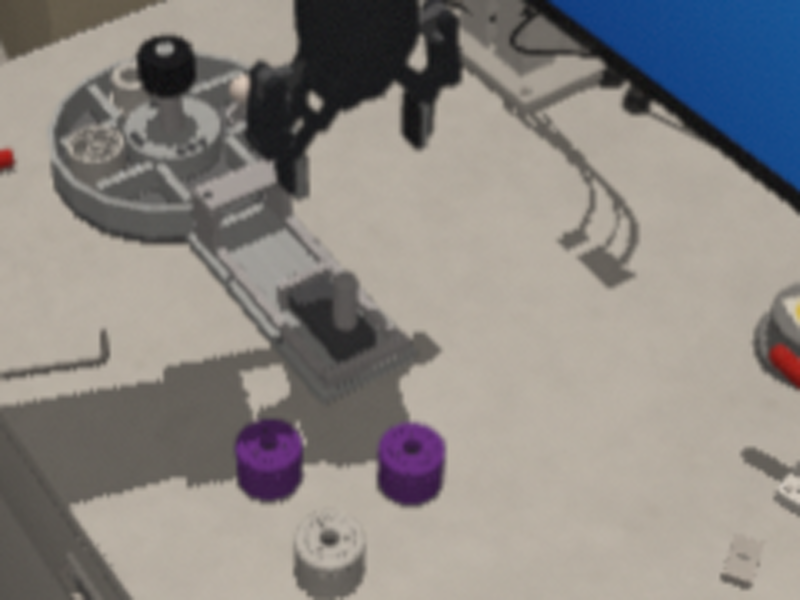

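View pics/t20c.png

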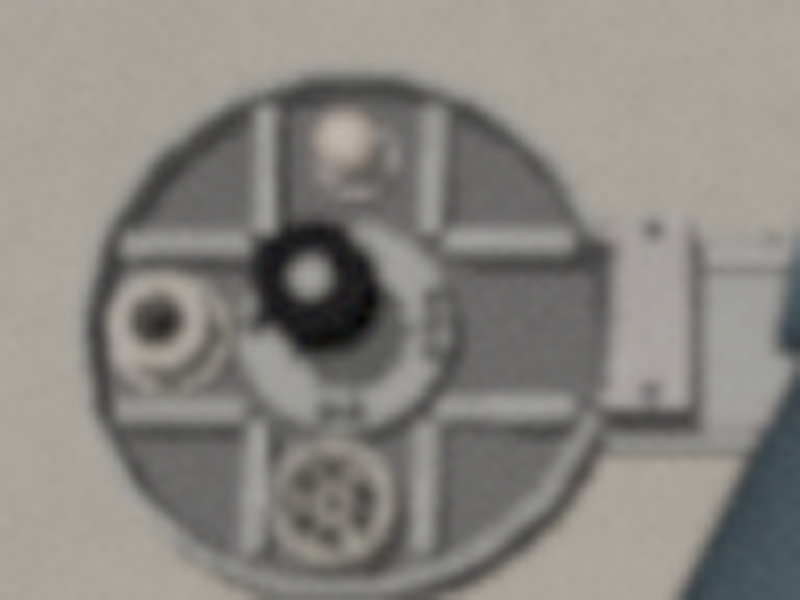

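View pics/s20d.png

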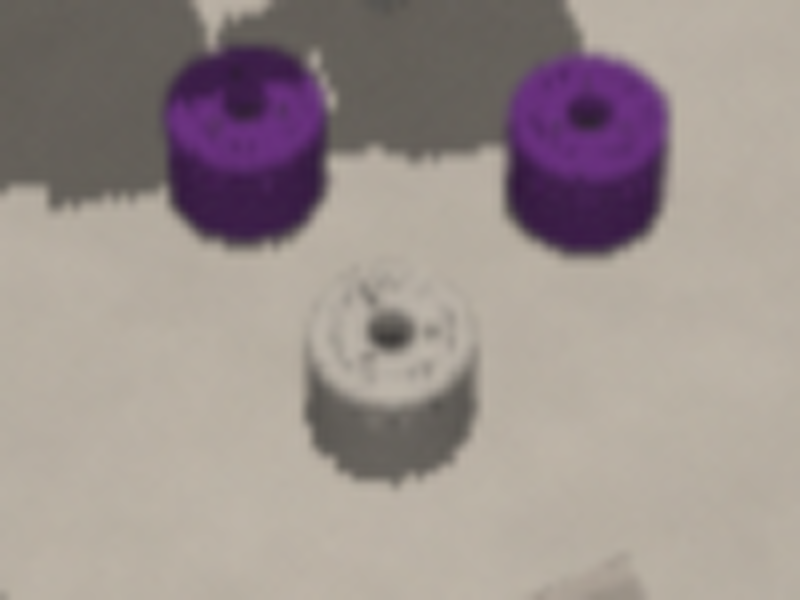

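View pics/t20.png

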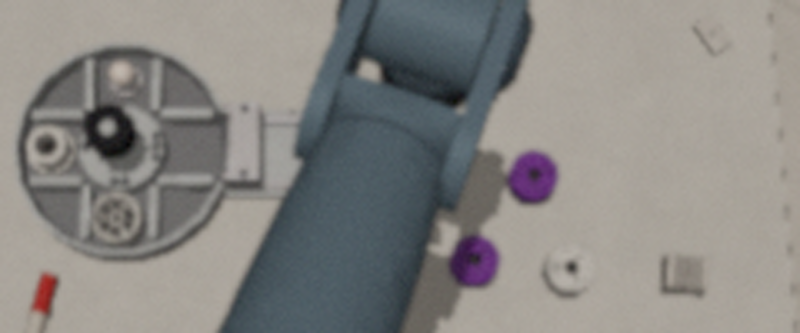

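Pocket 3 is aligned at the gate. Ball, bush and open drum sit 90° apart as expected. The capped drum is unmoved, with its centre hole at (390,330) in the crop.

Run:
```python
from h import *
s=prep("scene")
w=world(s,200+391/8-.44,235+330/8-.44,.036); print(w, w-bot.observe()["tool_pos"])
```

```text
[ 0.43361187 -0.21024815  0.036     ] [-0.10913997 -0.14393378 -0.1470638 ]
```

```bash
python3 -m jog '[[[0,0,0,-0.01,-0.015,0,-1],[0,0,0,-0.03,-0.04,0,-1],[0,0,0,-0.055,-0.07,0,-1],[0,0,0,-0.08,-0.1,0,-1],[0,0,0,-0.1,-0.13,0,-1],[0,0,0,-0.109,-0.144,-0.015,-1],[0,0,0,-0.109,-0.144,-0.04,-1],[0,0,0,-0.109,-0.144,-0.065,-1],[0,0,0,-0.109,-0.144,-0.09,-1],[0,0,0,-0.109,-0.144,-0.11,-1]]]'
python3 -m jog '[[[0,0,0,0,0,-0.01,-1],[0,0,0,0,0,-0.02,-1],[0,0,0,0,0,-0.03,-1],[0,0,0,0,0,-0.04,-1],[0,0,0,0,0,-0.048,-1],[0,0,0,0,0,-0.054,-1],[0,0,0,0,0,-0.057,-1],[0,0,0,0,0,-0.057,-1],[0,0,0,0,0,-0.057,-1],[0,0,0,0,0,-0.057,-1]]]'
python3 - <<'E'
from h import *
c=prep("scene"); crop(c,190,225,100,75,"pics/s21.png")
E
```

```text
time_s: 52.68
tool_pos: [0.4336, -0.209, 0.0715]
eef_rot: [[-0.004, 1.0, -0.001], [1.0, 0.004, 0.001], [0.001, -0.001, -1.0]]
ft_force: [-0.1, 0.2, -0.2]
finger_gap: 0.0854
time_s: 53.52
tool_pos: [0.4342, -0.211, 0.0168]
eef_rot: [[-0.002, 1.0, 0.001], [1.0, 0.002, -0.001], [-0.001, 0.001, -1.0]]
ft_force: [-0.6, -0.6, 0.3]
finger_gap: 0.0853
pics/s21.png f 8.0
```

View pics/s21.png

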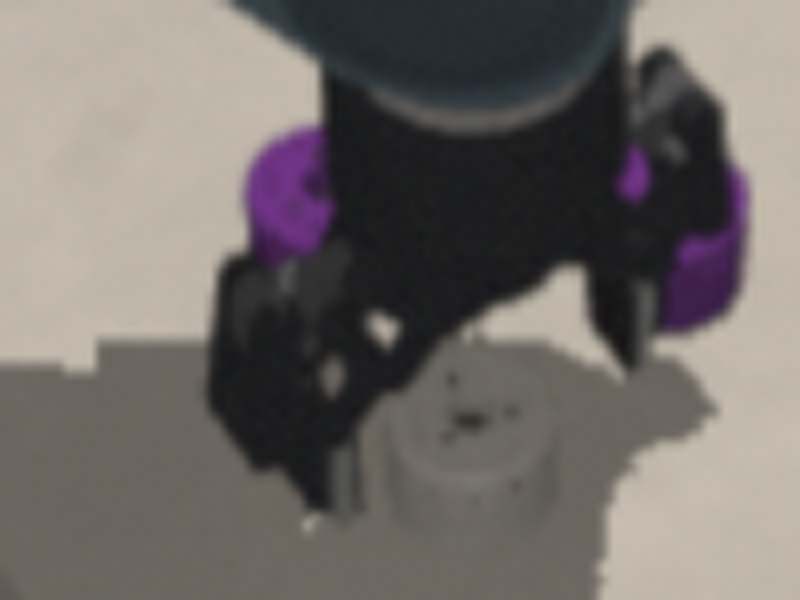

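The fingers straddle the silver capped drum, centred at (470,420). Grip and lift.

```bash
python3 -m jog '[[[0,0,0,0,0,-0.001,-0.6],[0,0,0,0,0,-0.001,-0.3],[0,0,0,0,0,-0.001,0],[0,0,0,0,0,-0.001,0.2],[0,0,0,0,0,-0.001,0.5],[0,0,0,0,0,-0.001,1],[0,0,0,0,0,-0.001,1],[0,0,0,0,0,-0.001,1],[0,0,0,0,0,-0.001,1],[0,0,0,0,0,-0.001,1]]]'
python3 -m jog '[[[0,0,0,0,0,0.01,1],[0,0,0,0,0,0.03,1],[0,0,0,0,0,0.055,1],[0,0,0,0,0,0.08,1],[0,0,0,0,0,0.105,1],[0,0,0,0,0,0.125,1],[0,0,0,0.008,0.015,0.135,1],[0,0,0,0.02,0.035,0.135,1],[0,0,0,0.035,0.06,0.135,1],[0,0,0,0.05,0.085,0.135,1]]]'
```

```text
time_s: 54.4
tool_pos: [0.4343, -0.211, 0.0158]
eef_rot: [[-0.003, 1.0, 0.001], [1.0, 0.003, -0.001], [-0.001, 0.001, -1.0]]
ft_force: [-0.0, -0.5, 5.8]
finger_gap: 0.0439
time_s: 55.23
tool_pos: [0.4839, -0.1246, 0.1506]
eef_rot: [[-0.001, 1.0, -0.0], [1.0, 0.001, 0.0], [0.0, -0.0, -1.0]]
ft_force: [0.6, 1.3, -1.0]
finger_gap: 0.0441
```

```bash
python3 -m jog '[[[0,0,0,0.01,0.025,0,1],[0,0,0,0.02,0.05,0,1],[0,0,0,0.03,0.08,0,1],[0,0,0,0.041,0.11,0,1],[0,0,0,0.051,0.14,0,1],[0,0,0,0.057,0.16,0,1],[0,0,0,0.06,0.169,0,1],[0,0,0,0.06,0.169,-0.01,1],[0,0,0,0.06,0.169,-0.025,1],[0,0,0,0.06,0.169,-0.045,1]]]'
python3 -m jog '[[[0,0,0,0,0,-0.015,1],[0,0,0,0,0,-0.03,1],[0,0,0,0,0,-0.045,1],[0,0,0,0,0,-0.055,1],[0,0,0,0,0,-0.06,1],[0,0,0,0,0,-0.065,1],[0,0,0,0,0,-0.068,1],[0,0,0,0,0,-0.068,1],[0,0,0,0,0,-0.068,1],[0,0,0,0,0,-0.068,1]]]'
```

```text
time_s: 56.07
tool_pos: [0.5443, 0.0423, 0.1054]
eef_rot: [[-0.002, 1.0, 0.002], [1.0, 0.002, -0.001], [-0.001, 0.002, -1.0]]
ft_force: [0.4, -0.2, -0.1]
finger_gap: 0.0442
time_s: 56.9
tool_pos: [0.5444, 0.0433, 0.038]
eef_rot: [[-0.003, 1.0, 0.001], [1.0, 0.003, -0.0], [-0.0, 0.001, -1.0]]
ft_force: [0.2, -0.1, 0.5]
finger_gap: 0.044
```

```bash
python3 -m jog '[[[0,0,0,-0.001,0,-0.002,1],[0,0,0,-0.001,0,-0.004,1],[0,0,0,-0.001,0,-0.006,1],[0,0,0,-0.001,0,-0.008,1],[0,0,0,-0.001,0,-0.009,1],[0,0,0,-0.001,0,-0.01,1],[0,0,0,-0.001,0,-0.01,1],[0,0,0,-0.001,0,-0.01,1],[0,0,0,-0.001,0,-0.01,1],[0,0,0,-0.001,0,-0.01,1]]]'
python3 -m jog '[[[0,0,0,0,0,0,0.5],[0,0,0,0,0,0,0],[0,0,0,0,0,0,-0.5],[0,0,0,0,0,0,-1],[0,0,0,0,0,0,-1],[0,0,0,0,0,0.01,-1],[0,0,0,0,0,0.035,-1],[0,0,0,0,0,0.065,-1],[0,0,0,0,0,0.1,-1],[0,0,0,0,-0.02,0.13,-1]]]'
python3 -m jog '[[[0,0,0,0,-0.03,0,-1],[0,0,0,0,-0.06,0,-1],[0,0,0,0.001,-0.075,-0.01,-1],[0,0,0,0.001,-0.077,-0.035,-1],[0,0,0,0.001,-0.077,-0.06,-1],[0,0,0,0.001,-0.077,-0.08,-1],[0,0,0,0.001,-0.077,-0.1,-1],[0,0,0,0.001,-0.077,-0.11,-1],[0,0,0,0.001,-0.077,-0.112,-1],[0,0,0,0.001,-0.077,-0.112,-1]]]'
python3 -m jog '[[[0,0,0,0,0,0,-0.6],[0,0,0,0,0,0,-0.2],[0,0,0,0,0,0,0.2],[0,0,0,0,0,0,0.5],[0,0,0,0,0,0,0.7],[0,0,0,0,0,0,1],[0,0,0,0,0,0,1],[0,0,0,0,0,0,1],[0,0,0,0,0,0,1],[0,0,0,0,0,0,1]]]'
python3 - <<'E'
from h import *
c=prep("scene"); crop(c,160,115,120,90,"pics/s22.png")
E
```

```text
time_s: 57.73
tool_pos: [0.5429, 0.0434, 0.0279]
eef_rot: [[-0.003, 1.0, -0.0], [1.0, 0.003, -0.0], [-0.0, -0.0, -1.0]]
ft_force: [-2.9, 0.3, 5.3]
finger_gap: 0.0441
time_s: 58.57
tool_pos: [0.5428, 0.0252, 0.1598]
eef_rot: [[-0.006, 1.0, 0.001], [1.0, 0.006, 0.001], [0.001, 0.001, -1.0]]
ft_force: [0.6, -0.6, 0.9]
finger_gap: 0.0855
time_s: 59.4
tool_pos: [0.5438, -0.0536, 0.0454]
eef_rot: [[-0.003, 1.0, -0.0], [1.0, 0.003, 0.0], [0.0, -0.0, -1.0]]
ft_force: [-0.3, 0.2, 0.2]
finger_gap: 0.0854
time_s: 60.23
tool_pos: [0.5444, -0.0537, 0.0459]
eef_rot: [[-0.003, 1.0, 0.001], [1.0, 0.003, -0.0], [-0.0, 0.001, -1.0]]
ft_force: [-0.4, 0.7, 5.0]
finger_gap: 0.0163
pics/s22.png f 6.666666666666667
```

View pics/s22.png

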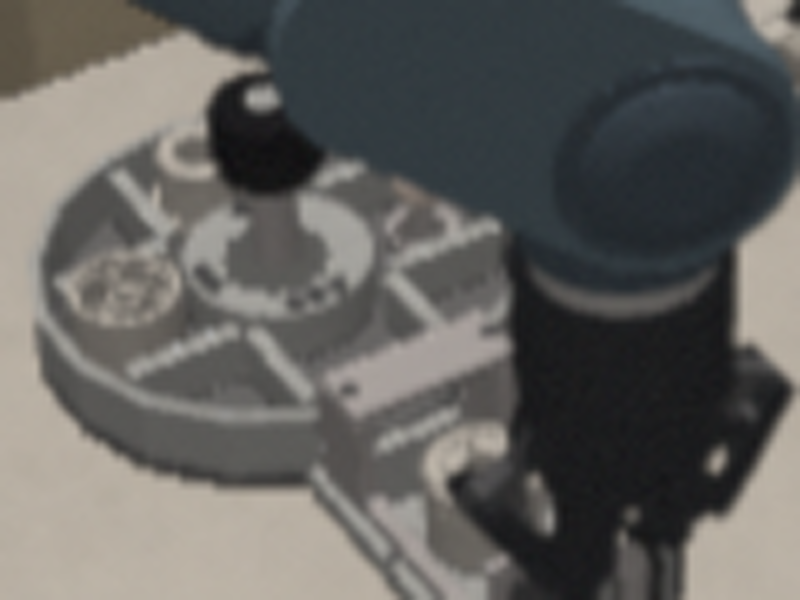

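The pocket with three pips faces the gate, the capped drum stands in the channel at (465,460), and the post is gripped. Pushing forward and drawing back.

```bash
python3 -m jog '[[[0,0,0,0.001,0.004,0,1],[0,0,0,0.001,0.01,0,1],[0,0,0,0.001,0.017,0,1],[0,0,0,0.001,0.024,0,1],[0,0,0,0.001,0.031,0,1],[0,0,0,0.001,0.038,0,1],[0,0,0,0.001,0.045,0,1],[0,0,0,0.001,0.052,0,1],[0,0,0,0.001,0.059,0,1],[0,0,0,0.001,0.065,0,1]]]'
python3 -m jog '[[[0,0,0,0,0.006,0,1],[0,0,0,0,0.012,0,1],[0,0,0,0,0.018,0,1],[0,0,0,0,0.024,0,1],[0,0,0,0,0.029,0,1],[0,0,0,0,0.034,0,1],[0,0,0,0,0.039,0,1],[0,0,0,0,0.043,0,1],[0,0,0,0,0.046,0,1],[0,0,0,0,0.048,0,1]]]'
```

```text
time_s: 61.12
tool_pos: [0.544, 0.0112, 0.0458]
eef_rot: [[-0.003, 1.0, -0.003], [1.0, 0.003, -0.001], [-0.001, -0.003, -1.0]]
ft_force: [-7.4, -2.4, 10.4]
finger_gap: 0.0167
time_s: 61.95
tool_pos: [0.5438, 0.0564, 0.0458]
eef_rot: [[-0.006, 1.0, -0.004], [1.0, 0.006, -0.007], [-0.007, -0.004, -1.0]]
ft_force: [-9.9, -21.8, 12.4]
finger_gap: 0.0166
```

```bash
python3 -m jog '[[[0,0,0,-0.001,-0.004,0,1],[0,0,0,-0.001,-0.01,0,1],[0,0,0,-0.001,-0.017,0,1],[0,0,0,-0.001,-0.024,0,1],[0,0,0,-0.001,-0.031,0,1],[0,0,0,-0.001,-0.038,0,1],[0,0,0,-0.001,-0.045,0,1],[0,0,0,-0.001,-0.052,0,1],[0,0,0,-0.001,-0.059,0,1],[0,0,0,-0.001,-0.065,0,1]]]'
python3 -m jog '[[[0,0,0,0,-0.007,0,1],[0,0,0,0,-0.014,0,1],[0,0,0,0,-0.021,0,1],[0,0,0,0,-0.028,0,1],[0,0,0,0,-0.034,0,1],[0,0,0,0,-0.04,0,1],[0,0,0,0,-0.045,0,1],[0,0,0,0,-0.049,0,1],[0,0,0,0,-0.051,0,1],[0,0,0,0,-0.052,0,1]]]'
python3 - <<'E'
from h import *
c=prep("scene"); crop(c,160,115,120,90,"pics/s23.png")
E
```

```text
time_s: 62.78
tool_pos: [0.5441, -0.0059, 0.0459]
eef_rot: [[-0.002, 1.0, 0.0], [1.0, 0.002, 0.0], [0.0, 0.0, -1.0]]
ft_force: [-0.4, 1.9, 6.6]
finger_gap: 0.0165
time_s: 63.62
tool_pos: [0.5444, -0.0537, 0.0458]
eef_rot: [[-0.0, 1.0, 0.001], [1.0, 0.0, 0.008], [0.008, 0.001, -1.0]]
ft_force: [1.8, 23.3, 8.9]
finger_gap: 0.0161
pics/s23.png f 6.666666666666667
```

View pics/s23.png

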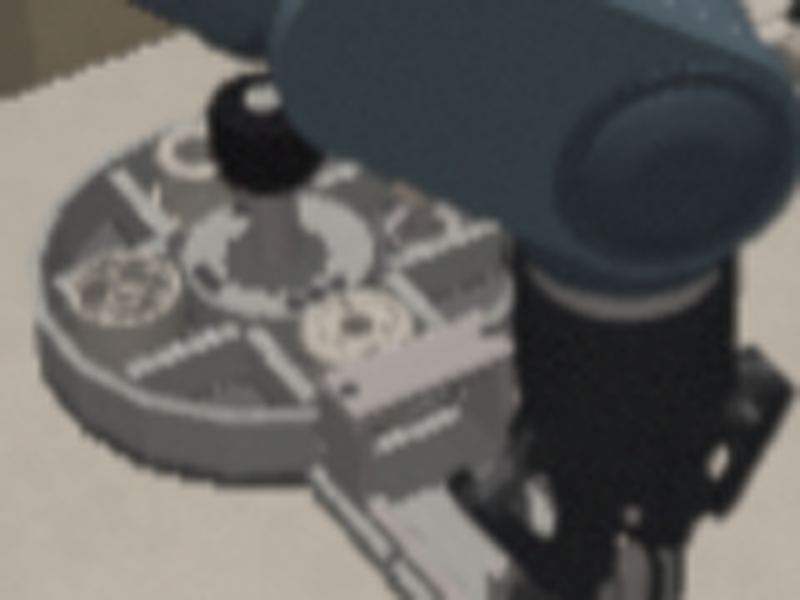

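The capped drum is in pocket 3 at (357,327), and the pusher is on its back stop at 23 N. Now the last quarter turn.

```bash
python3 -m jog '[[[0,0,0,0,0.003,0,0.5],[0,0,0,0,0.003,0,0],[0,0,0,0,0.003,0,-0.5],[0,0,0,0,0.003,0,-1],[0,0,0,0,0.003,0,-1],[0,0,0,0,0.003,0.02,-1],[0,0,0,0,0.003,0.05,-1],[0,0,0,0,0.003,0.08,-1],[0,0,0,0,0.003,0.11,-1],[0,0,0,0,0.003,0.13,-1]]]'
python3 -m jog '[[[0,0,0.05,0,0.015,0,-1],[0,0,0.1,0,0.045,0,-1],[0,0,0.15,0,0.08,0,-1],[0,0,0.2,0,0.115,0,-1],[0,0,0.25,0,0.15,0,-1],[0,0,0.3,0,0.185,0,-1],[0,0,0.34,-0.001,0.22,0,-1],[0,0,0.375,-0.001,0.245,0,-1],[0,0,0.375,-0.001,0.26,0,-1],[0,0,0.375,-0.001,0.263,0,-1]]]'
python3 -m jog '[[[0,0,0,0,0,-0.015,-1],[0,0,0,0,0,-0.03,-1],[0,0,0,0,0,-0.045,-1],[0,0,0,0,0,-0.06,-1],[0,0,0,0,0,-0.075,-1],[0,0,0,0,0,-0.085,-1],[0,0,0,0,0,-0.09,-1],[0,0,0,0,0,-0.092,-1],[0,0,0,0,0,-0.092,-1],[0,0,0,0,0,-0.092,-1]]]'
python3 -m jog '[[[0,0,0,0,0,0,-0.6],[0,0,0,0,0,0,-0.3],[0,0,0,0,0,0,0],[0,0,0,0,0,0,0.3],[0,0,0,0,0,0,0.6],[0,0,0,0,0,0,1],[0,0,0,0,0,0,1],[0,0,0,0,0,0,1],[0,0,0,0,0,0,1],[0,0,0,0,0,0,1]]]'
```

```text
time_s: 64.5
tool_pos: [0.5448, -0.0553, 0.1784]
eef_rot: [[-0.002, 1.0, 0.003], [1.0, 0.002, -0.001], [-0.001, 0.003, -1.0]]
ft_force: [0.3, -0.8, 0.2]
finger_gap: 0.0852
time_s: 65.33
tool_pos: [0.5425, 0.2104, 0.1751]
eef_rot: [[-0.711, 0.703, -0.0], [0.703, 0.711, 0.0], [0.0, 0.0, -1.0]]
ft_force: [-0.7, -0.3, -0.5]
finger_gap: 0.0855
time_s: 66.17
tool_pos: [0.5435, 0.2083, 0.0841]
eef_rot: [[-0.709, 0.705, 0.001], [0.705, 0.709, 0.0], [-0.001, 0.001, -1.0]]
ft_force: [-0.3, -1.0, -0.8]
finger_gap: 0.0854
time_s: 67.0
tool_pos: [0.5434, 0.2087, 0.0841]
eef_rot: [[-0.709, 0.705, 0.001], [0.705, 0.709, 0.001], [-0.0, 0.001, -1.0]]
ft_force: [-1.4, 1.3, 6.8]
finger_gap: 0.0428
```

```bash
python3 -m jog '[[[0,0,-0.02,0,0,0,1],[0,0,-0.06,0,0,0,1],[0,0,-0.1,0,0,0,1],[0,0,-0.14,0,0,0,1],[0,0,-0.18,0,0,0,1],[0,0,-0.22,0,0,0,1],[0,0,-0.26,0,0,0,1],[0,0,-0.3,0,0,0,1],[0,0,-0.34,0,0,0,1],[0,0,-0.38,0,0,0,1]]]'
python3 -m jog '[[[0,0,-0.04,0,0,0,1],[0,0,-0.08,0,0,0,1],[0,0,-0.12,0,0,0,1],[0,0,-0.16,0,0,0,1],[0,0,-0.2,0,0,0,1],[0,0,-0.24,0,0,0,1],[0,0,-0.28,0,0,0,1],[0,0,-0.32,0,0,0,1],[0,0,-0.35,0,0,0,1],[0,0,-0.37,0,0,0,1]]]'
python3 -m jog '[[[0,0,0,0,0,0,0.5],[0,0,0,0,0,0,0],[0,0,0,0,0,0,-0.5],[0,0,0,0,0,0,-1],[0,0,0,0,0,0,-1],[0,0,0,0,0,0,-1],[0,0,0,0,0,0.02,-1],[0,0,0,0,0,0.05,-1],[0,0,0,0,0,0.08,-1],[0,0,0,0,0,0.1,-1]]]'
python3 -m jog '[[[0,0,0.05,0,-0.015,0.01,-1],[0,0,0.1,0,-0.045,0.02,-1],[0,0,0.15,0,-0.08,0.03,-1],[0,0,0.2,0,-0.12,0.04,-1],[0,0,0.25,0,-0.16,0.04,-1],[0,0,0.3,0,-0.2,0.04,-1],[0,0,0.34,0,-0.24,0.04,-1],[0,0,0.375,0,-0.28,0.04,-1],[0,0,0.375,0,-0.32,0.04,-1],[0,0,0.375,0,-0.35,0.04,-1]]]'
python3 -m jog '[[[0,0,0,0,-0.02,0,-1],[0,0,0,0,-0.04,0,-1],[0,0,0,0,-0.06,0,-1],[0,0,0,0,-0.08,0,-1],[0,0,0,0,-0.1,0,-1],[0,0,0,0,-0.12,0,-1],[0,0,0,0,-0.13,0,-1],[0,0,0,0,-0.13,0,-1],[0,0,0,0,-0.13,0,-1],[0,0,0,0,-0.13,0,-1]]]'
python3 - <<'E'
from ov import *
c=prep("scene"); crop(c,150,110,140,105,"pics/s24.png"); crop(c,190,110,220,220,"pics/s24w.png",2.7)
t=prep("top"); crop(t,145,160,140,80,"pics/t24.png")
E
```

```text
time_s: 67.83
tool_pos: [0.5428, 0.2084, 0.0841]
eef_rot: [[0.011, 1.0, -0.0], [1.0, -0.011, -0.0], [-0.0, -0.0, -1.0]]
ft_force: [-3.4, 0.3, 7.2]
finger_gap: 0.0429
time_s: 68.67
tool_pos: [0.5422, 0.2087, 0.0841]
eef_rot: [[0.707, 0.708, -0.002], [0.708, -0.707, -0.0], [-0.001, -0.001, -1.0]]
ft_force: [-6.8, 0.4, 9.4]
finger_gap: 0.0424
time_s: 69.5
tool_pos: [0.5438, 0.2084, 0.1861]
eef_rot: [[0.705, 0.709, 0.003], [0.709, -0.705, 0.0], [0.002, 0.002, -1.0]]
ft_force: [0.5, -0.6, 0.3]
finger_gap: 0.0853
time_s: 70.33
tool_pos: [0.5424, -0.1447, 0.2233]
eef_rot: [[-0.001, 1.0, 0.0], [1.0, 0.001, -0.001], [-0.001, 0.0, -1.0]]
ft_force: [-0.8, 0.6, -0.3]
finger_gap: 0.0853
time_s: 71.17
tool_pos: [0.5428, -0.2707, 0.2231]
eef_rot: [[-0.003, 1.0, -0.0], [1.0, 0.003, 0.001], [0.001, -0.0, -1.0]]
ft_force: [-0.2, -0.2, 1.6]
finger_gap: 0.0856
pics/s24.png f 5.714285714285714
pics/s24w.png f 2.7
pics/t24.png f 5.714285714285714
```

View pics/s24.png

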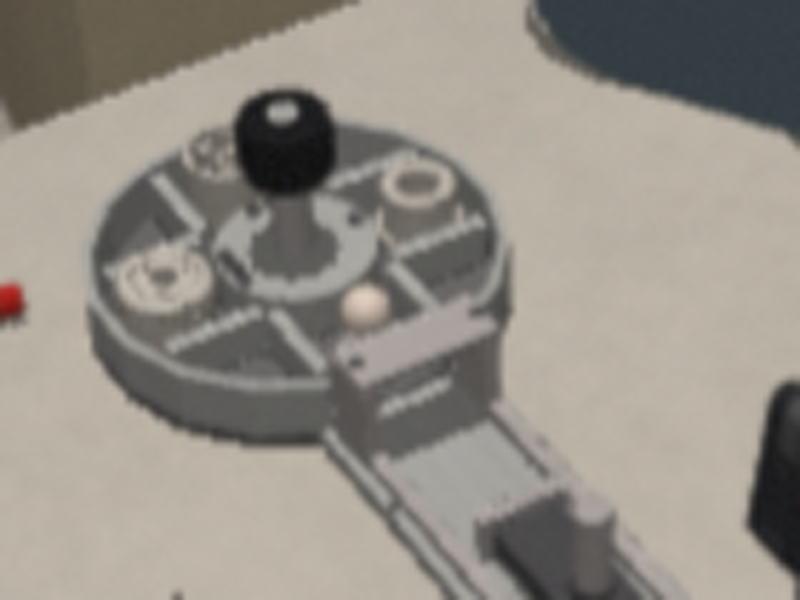

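View pics/t24.png

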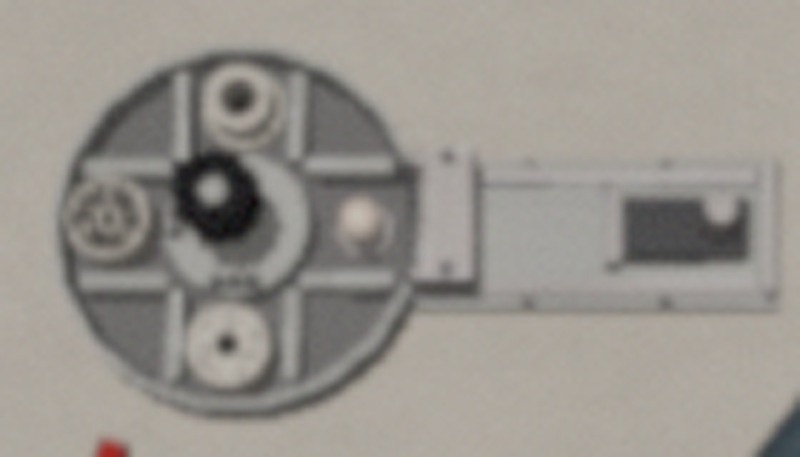

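View pics/s24w.png

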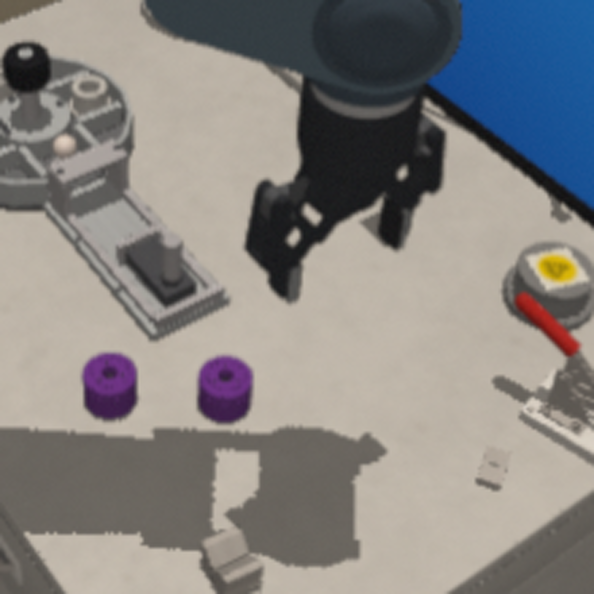

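Run:
```python
from h import *
t=prep("top"); s=prep("scene")
A=np.array([.543,.2095])
tc=lambda x,y:(145+x/5.7143-.41,160+y/5.7143-.41); sc=lambda x,y:(150+x/5.7143-.41,110+y/5.7143-.41)
kt=world(t,*tc(213,191),.115)[:2]; ks=world(s,*sc(283,112),.115)[:2]; print(kt,ks)
for n,a,b,z in [("ball",(361,219),(365,305),.044),("bush",(240,100),(418,185),.045),("open",(108,216),None,.049),("capped",(228,343),(164,276),.047),("post",(722,208),(592,502),.08)]:
    for c,p,f,k in((t,a,tc,kt),(s,b,sc,ks)):
        if p: w=world(c,*f(*p),z)[:2]-k; print(n,np.round(w,4),round(float(np.hypot(*w)),4))
```

```text
[0.54142063 0.21064281] [0.54457036 0.20984596]
ball [ 0.0013 -0.0694] 0.0694
ball [ 0.002  -0.0659] 0.0659
bush [ 0.0675 -0.0008] 0.0675
bush [ 0.0671 -0.0028] 0.0671
open [0.001  0.0681] 0.0681
capped [-0.0681 -0.    ] 0.0681
capped [-0.0692  0.0003] 0.0692
post [ 0.0005 -0.2646] 0.2646
post [ 0.0021 -0.2623] 0.2623
```

All readings are within tolerance: the ball is about 2–4 mm off, parts sit at 67–69 mm radius in the right directions, and the post is at about 264 mm. The arm is clear, so I'm handing in.

```bash
python3 -c "
from cell import bot
print(bot.finish_job())"
```

```text
the job is handed in; nothing more can be done
None
```

All three parts were there and went in through the gate by pusher: the bush to pocket 1, the open drum to pocket 2 and the closed-top drum to pocket 3. I then turned the ball to face the channel, drew the pusher to its back stop and handed in at about 71 s.

**Last checks, from both cameras:**
- **Parts:** they stand in their pockets 67–69 mm from the axis (nominal 69 mm), up to about 3 mm sideways. The open drum could be measured in the top camera only.
- **Datum ball:** 1–4 mm from the gate point.
- **Pusher:** the post reads 262–265 mm from the axis (264 mm is fully back). It met the back stop at 23 N.
- **Other things on the table:** the purple look-alikes, V-block and gauge block looked unmoved by eye, and the arm was clear at the end.

**Disagreements:** the two cameras disagreed by 2–3 mm in absolute position, so I took the channel centre and axis from the gripping forces instead. No knocked parts or grip slips were noticed. The hand-in gives no verdict.

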